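# Tighten a jack ram's gland ring with a pin spanner

### The arm

A 6-joint arm with a two-finger parallel gripper is mounted at the origin on the work surface. World frame = base frame: x ahead of the robot, y to its left, z up, the work surface at z = 0. Lengths are in m, angles in rad, forces in N, time in s.
With the tool pointing down it reaches from about 0.25 to 0.775 m from the base axis. Payload 4 kg.
Tool frame: the origin (TCP) lies at the very end of the fingers, on their centre line; the grasp point (between the pads) lies 19 mm behind it (robot.grip_point_offset is the distance from the TCP to the grasp point, in m); z points along the fingers, x is the direction in which the jaws open and shut, and the axes are right-handed (so a half turn about z gives the same grasp; the last joint's range is limited). The gripper opens to 94 mm and grips with 3 to 60 N. Pads are 16 mm wide; open, the fingers measure 119 mm over their backs; the gripper's body (75 mm by 177 mm) begins 78 mm behind the grasp point.
Start: joints at [1.07, 0.087, 1.371, -0, 1.684, -0.103], TCP at [0.213, 0.507, 0.206] pointing down, gripper open.
Joint ranges: [-3.1, 3.1], [-0.76, 2.03], [0.27, 2.55], [-1.08, 4.22], [0.17, 2.65], [-2.57, 2.57]. Speed limits (rad/s): [2.79, 2.79, 3.14, 3.14, 3.14, 3.14].

### API

Orientations are given as [roll, pitch, yaw] about the fixed x, y, z axes, in that order (R = Rz(yaw) Ry(pitch) Rx(roll)).
In Python, from bench import robot gives the robot as it stands.
- The arm moves only by the shell command python3 -m inch 'ROWS'. ROWS is text: rows parted by semicolons, each of 5 numbers parted by spaces: the shift along the tool's x, y, z in cm, then the turn about the tool's z in rad, then the closure, from 0 (fully open) to 1 (shut). In form: tx ty tz spin claw; .... A call has 1 to 20 rows; each row is the pose to reach, as a shift and turn from the pose measured when the call began, along the tool's axes at that moment; what a row does not reach only later rows make up. A row lasts 1/12 s, in which the tool goes at most 41.7 mm and 7.16 degrees, less where a joint would pass 70% of its speed; a pose out of reach is approached as far as the arm can. A call with a gripper value outside its range is refused whole. The fingers move at their own pace and stop on an object; the grip force is fixed at half the most. Time passes only in rows, so rows that repeat a pose let the fingers close. It gives the time, the measured TCP pose, the force and the opening at its end, in the units of the state.
- robot.get_obs(): the state, without advancing time (a new reading comes with each control period).
- robot.snapshot(name): name is "scene" or "top"; returns (picture, depth): 420x560x3 uint8, blue, green, red; 420x560 float32, m along the optical axis (not along the pixel's ray), 0 where there is no reading.
- robot.camera_info(name): a dict with "K" (3x3 intrinsics, pixels), "dist" ([k1, k2, p1, p2, k3] as OpenCV has them; the pictures are not rectified), "extrinsics" (4x4, takes a point from world to camera coordinates). Camera axes: x right, y down, z forward; pixel columns grow to the right and rows downward; lengths in m; the calibration is good to about 2 mm. A picture is of the moment at which its call begins. camera_info takes no time and is no camera call.
- robot.close_job(): hands the job in, once; it reports no verdict.
The state is a dict: "time": time; "joint_positions": joint angles; "qvel": joint speeds; "joint_torque": joint torques, N m; "tool_pos": TCP position; "ee_rot": TCP orientation; "wrist_force": force on the tool from outside, world axes, zero at the start; "wrist_torque": the same for the moment, N m; "width": finger opening in m.
Only numpy, scipy, OpenCV 4.12 (cv2) and the standard library are available. Lean on these libraries where they do the work, as an engineer would, in place of code of your own. Each camera call takes 0.05 s, during which the arm holds its last target.

### The job

Take the pin spanner from its two-rail rest, feel both of its pins fully into holes of the gland ring on the leaning jack ram, and only then turn the ring clockwise until it is fully home against its stop. Then stand the spanner back upright on its rest with the pins between the rails and let go. Turn the ring only with the spanner, keep the fingers off it, and leave the other things on the bench as they are.

Things in the scene. Friction and masses are not known exactly. Their poses are not given: they have to be found in the camera images.
- spanner_grip (a point): Centre of the grip of the loose steel pin spanner (about 0.35 kg), standing upright at the start. Grip: flat block 44 (spanner x) x 14 (y) x 40 mm high, to be pinched across its 14 mm. Spanner z points from the head up through the grip. The stem below the grip is 16 mm thick and 30 mm long.
- spanner_head (a point): Centre of the flat underside of the spanner's head, 62 mm below spanner_grip along spanner z; same axes. Head: 54 (x) x 26 (y) x 12 mm high. Two round-ended pins, 6 mm thick, stick out 8 mm below the underside at x = -20 and +20 mm. A half turn of the spanner is the same.
- ring_face (a point): Centre of the steel gland ring's outer face, about 145 mm above the bench. z: the ring's axis, out of the face, leaning 30 degrees from vertical to the robot's side; the frame does not turn with the ring. Ring 64 mm wide, 12 mm thick, 20 mm bore; six through holes 9 mm wide, 60 degrees apart on a 20 mm radius. The holes' angle varies and no reading gives it.
- ring (a joint): How far the ring has been turned clockwise (seen looking at its face), rad: starts from 0 to 0.35, hard stop at 1.2. It does not tell where the holes are. The ring is stiff (about 0.45 N m) and stays where left: pins slid lightly over its face (under 10 N) do not turn it.
- rest_top (a point): Centre of the fixed rest at the height of its rails' tops (18 mm above the bench), where the underside of the spanner's head stands. Two wooden rails along x, each 80 x 14 x 14 mm on a thin plate, leave a 14 mm gap (y -7 to +7 mm) in which the pins hang free. At the start the spanner's x lies along the rails.
- stand_base (a point): Centre of the underside of the fixed blue steel stand that clamps the leaning ram (67 mm thick, ring on its upper end); base 150 (x) x 110 (y) mm. The ring face is 45 mm to -x and 145 mm up from here, in the stand's own axes.
- pulley: Loose steel belt pulley, 60 mm wide, 26 mm high, origin at the centre of its underside. Bystander.
- bearing: Loose steel bearing lying flat, 42 mm wide, 14 mm high, origin at the centre of its underside. Bystander.
- grease_can: Loose grey can, 66 mm wide, 85 mm high, origin at the centre of its underside. Bystander.
- combo_wrench: Loose flat wrench lying on the bench, under 200 mm long and under 15 mm high. Bystander.
- socket: Loose steel socket standing between stand and rest, 26 mm wide, 30 mm high, origin at the centre of its underside. Bystander.
Mind the look-alikes: they are no part of the job. Leave any pink look-alike of the part that bears rest_top alone. What is shaped like the part that bears spanner_grip but blue is not meant.

How it is judged:
By the outcome, as a careful person would: the job done as asked, in the order asked, and still so for the second after the job is handed in, with the robot touching nothing.
It also fails if it takes over 67 s, if anything falls off the work surface, if the arm or the gripper's body presses on something with over 40 N, if the wrist force passes 120 N, or if a joint passes its speed limit or range.

## Working session

There is one attempt and no reset: what is moved stays moved. The work goes in short steps, Python scripts to look and compute and a shell command to move; the robot and the scene stay as the last step left them, time stands still between calls to the robot, and variables do not carry over. Pictures are saved under pics/ and viewed, and the job is handed in when it is done.

```bash
ls; mkdir -p pics; cat > h.py <<'E'
import numpy as np, cv2
from bench import robot
def cam(n):
    c=robot.camera_info(n); return np.array(c["K"],float),np.array(c["dist"],float),np.array(c["extrinsics"],float)
def proj(n,P):
    K,d,E=cam(n); P=np.atleast_2d(P).astype(float)
    r,_=cv2.Rodrigues(E[:3,:3]); return cv2.projectPoints(P,r,E[:3,3],K,d)[0][:,0]
def ray(n,uv):
    K,d,E=cam(n); u=cv2.undistortPoints(np.atleast_2d(uv).astype(float)[:,None],K,d)[:,0]
    D=np.c_[u,np.ones(len(u))]@E[:3,:3]; o=-E[:3,:3].T@E[:3,3]; return o,D
def onz(n,uv,z):
    o,D=ray(n,uv); return o+D*((z-o[2])/D[:,2])[:,None]
def deproj(n,uv,dep):
    o,D=ray(n,uv); return o+D*np.asarray(dep).reshape(-1,1)
E
python3 - <<'E'
from h import *
for n in ("scene","top"):
    p,d=robot.snapshot(n); cv2.imwrite(f"pics/{n}0.png",p); np.save(f"{n}0.npy",d)
    K,ds,E=cam(n); print(n,K.round(1).tolist(),ds,(-E[:3,:3].T@E[:3,3]).round(3),E[2,:3].round(3))
print(robot.get_obs())
E
```

```text
pics
scene [[525.5, 0.0, 281.1], [0.0, 525.5, 210.0], [0.0, 0.0, 1.0]] [-0.04210975  0.          0.          0.          0.        ] [ 1.307 -0.257  0.813] [-0.721  0.195 -0.665]
top [[539.8, 0.0, 272.1], [0.0, 539.8, 209.8], [0.0, 0.0, 1.0]] [-0.05845175  0.          0.          0.          0.        ] [ 0.489 -0.074  1.13 ] [ 0.087  0.023 -0.996]
{'time': 0.1, 'joint_positions': array([ 1.06990482e+00,  8.79137059e-02,  1.37208315e+00, -3.75351840e-07,
        1.68359480e+00, -1.03118501e-01]), 'qvel': array([ 0.00058616,  0.00029628, -0.00322747, -0.00017752,  0.00071154,
        0.00061754]), 'joint_torque': array([ 2.60220222e-03, -3.41248941e+01, -3.03300619e+01,  7.19216047e-02,
        3.04638525e-02, -9.44388989e-05]), 'tool_pos': array([0.21283058, 0.50662499, 0.20441352]), 'ee_rot': array([-3.14138726e+00,  1.98842353e-03,  1.17302348e+00]), 'wrist_force': array([ 0.89740409,  0.2312508 , -0.78820301]), 'wrist_torque': array([-0.03270809,  0.02350531,  0.04445278]), 'width': 0.09363922637270031}
```

View pics/scene0.png

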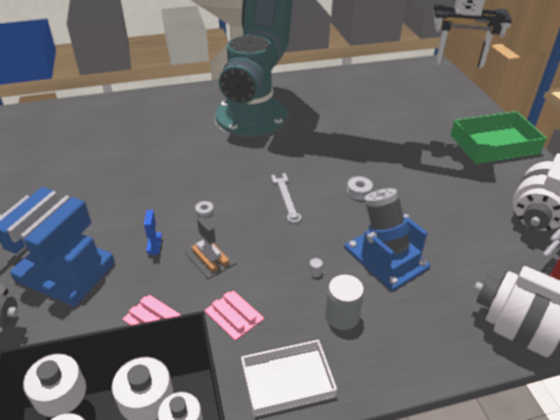

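View pics/top0.png

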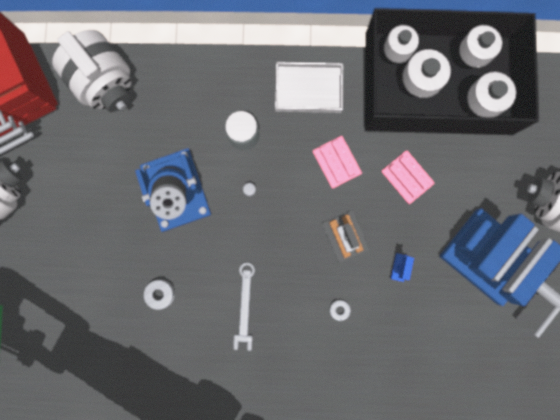

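The grey spanner stands on the wooden rest (scene ~(208,245), top ~(347,236)). The blue look-alike is at top (402,267) and the pink rests are at top (337,162) and (408,177). The jack ring is at top (168,203). I'll confirm the target in enlarged crops.

```bash
python3 - <<'E'
import cv2,numpy as np
s=cv2.imread("pics/scene0.png");t=cv2.imread("pics/top0.png")
def c(i,x,y,w,h,f): return cv2.resize(i[y:y+h,x:x+w],None,fx=f,fy=f,interpolation=cv2.INTER_CUBIC)
a=c(t,310,200,60,75,5); b=c(t,125,145,100,75,5)
cc=c(s,180,200,60,75,5); d=c(s,340,180,100,75,5)
cv2.imwrite("pics/crop0.png",cv2.resize(np.vstack([np.hstack([a,b]),np.hstack([cc,d])]),(640,600)))
E
```

```text
(no output)
```

View pics/crop0.png

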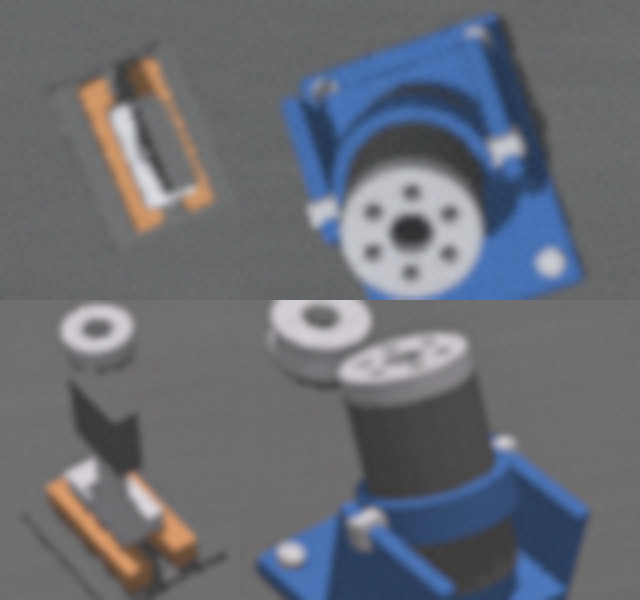

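The crops confirm the grey spanner on the wooden (orange) rest, and the ring face shows six dark holes around a bore. Next I'll measure them.

```bash
cat > meas.py <<'E'
from h import *
import sys
def allpts(n,p,d):
    v,u=np.mgrid[0:420,0:560]; return deproj(n,np.c_[u.ravel(),v.ravel()],d.ravel()).reshape(420,560,3)
if __name__=="__main__":
  for n in ("top","scene"):
    p=cv2.imread(f"pics/{n}0.png"); d=np.load(f"{n}0.npy"); P=allpts(n,p,d); ok=d>0
    hsv=cv2.cvtColor(p,cv2.COLOR_BGR2HSV)
    o=(cv2.inRange(hsv,(5,90,90),(22,255,255))>0)
    if n=="scene": o[:, :180]=0; o[:,250:]=0; o[:220]=0;o[290:]=0
    else: o[:200]=0;o[280:]=0;o[:,:310]=0;o[:,380:]=0
    # only top surfaces
    vv,uu=np.nonzero(o); print(n,"rest px",uu.mean(),vv.mean(),len(uu))
    Q=onz(n,np.c_[uu,vv],0.018); print(" rest minrect z.018",cv2.minAreaRect((Q[:,:2]*1000).astype(np.float32)))
    Z=P[o&ok]; print(" depth z of rest",np.median(Z[:,2]))
    c=Q[:,:2].mean(0)
    m=ok&(P[...,2]>0.05)&(P[...,2]<.15)&(np.hypot(P[...,0]-c[0],P[...,1]-c[1])<0.07)
    G=P[m]; print(" grip pts",len(G),"ztop",np.percentile(G[:,2],[50,90,98]))
    T=G[G[:,2]>np.percentile(G[:,2],98)-.008] if n=="scene" else G[G[:,2]>.088]
    print(" grip rect",cv2.minAreaRect((T[:,:2]*1000).astype(np.float32)),T.mean(0))
E
python3 meas.py
```

```text
top rest px 342.35714285714283 234.55714285714285 280
 rest minrect z.018 ((536.009521484375, -201.59983825683594), (80.41294860839844, 43.41594314575195), 23.294742584228516)
 depth z of rest 0.017189529625111666
 grip pts 218 ztop [0.09885019 0.10134857 0.10258478]
 grip rect ((532.2698974609375, -203.1343536376953), (43.65998458862305, 14.173539161682129), 23.847314834594727) [ 0.53167395 -0.20316879  0.09894842]
scene rest px 210.18493150684932 259.2157534246575 292
 rest minrect z.018 ((543.7251586914062, -202.72047424316406), (89.2998046875, 44.837337493896484), 24.49191665649414)
 depth z of rest 0.016731345877061266
 grip pts 343 ztop [0.08845083 0.10098016 0.1021891 ]
 grip rect ((534.1611938476562, -203.21376037597656), (46.27302169799805, 14.961506843566895), 22.46904754638672) [ 0.53552566 -0.20325679  0.09965412]
```

```bash
cat > ring.py <<'E'
from h import *
from meas import allpts
def ringfit(p,d,n="top",c0=(168,203),rr=24,yawst=None,dbg=False):
    P=allpts(n,p,d); v,u=np.mgrid[0:420,0:560]
    g=cv2.cvtColor(p,cv2.COLOR_BGR2GRAY)
    m=(np.hypot(u-c0[0],v-c0[1])<rr)&(g>120)&(d>0)&(P[...,2]>.11)
    Q=P[m]
    for _ in range(4):
        c=Q.mean(0); nn=np.linalg.svd(Q-c,full_matrices=False)[2][2]; nn*=np.sign(nn[2])
        r=(Q-c)@nn; Q=Q[abs(r)<max(.0015,2*r.std())]
    return c,nn,r.std(),m
if __name__=="__main__":
    for n,c0 in (("top",(168,203)),("scene",(381,197))):
        p=cv2.imread(f"pics/{n}0.png"); d=np.load(f"{n}0.npy")
        c,nn,s,m=ringfit(p,d,n,c0)
        print(n,"c",c.round(4),"n",nn.round(3),"tilt",np.degrees(np.arccos(nn[2])).round(1),"az",np.degrees(np.arctan2(nn[1],nn[0])).round(1),s,m.sum())
        mm=m.astype(np.uint8); k=cv2.findContours(mm,cv2.RETR_EXTERNAL,cv2.CHAIN_APPROX_NONE)[0]; k=max(k,key=cv2.contourArea)
        el=cv2.fitEllipse(cv2.convexHull(k)); print(" ellipse",el)
        print(" center @z.145",onz(n,[el[0]],.145))
    # stand base rect
    p=cv2.imread("pics/top0.png"); hsv=cv2.cvtColor(p,cv2.COLOR_BGR2HSV)
    b=cv2.inRange(hsv,(100,120,60),(125,255,255)); b[:, :120]=0;b[:,225:]=0;b[:140]=0;b[240:]=0
    vv,uu=np.nonzero(b); d=np.load("top0.npy"); P=allpts("top",p,d)
    B=P[vv,uu]; L=B[(B[:,2]<.025)&(B[:,2]>.002)]; print("base z",np.percentile(L[:,2],[10,50,90]),"rect",cv2.minAreaRect((L[:,:2]*1000).astype(np.float32)))
    import scipy
E
python3 ring.py
```

```text
top c [0.5839 0.142  0.1449] n [-0.466 -0.177  0.867] tilt 29.9 az -159.2 0.00153561415404974 840
 ellipse ((167.2820587158203, 201.9069061279297), (32.69318771362305, 35.7703857421875), 103.63085174560547)
 center @z.145 [[0.58453969 0.14215345 0.145     ]]
scene c [0.59   0.1411 0.1468] n [-0.448 -0.139  0.883] tilt 27.9 az -162.8 0.0015271571912991498 349
 ellipse ((381.9137268066406, 196.09315490722656), (14.061847686767578, 32.95729064941406), 82.42060089111328)
 center @z.145 [[0.59129053 0.14277991 0.145     ]]
base z [0.00891564 0.01154633 0.01442338] rect ((624.6620483398438, 157.0529327392578), (149.02273559570312, 108.53785705566406), 20.63348388671875)
```

```bash
cat >> h.py <<'E'
from scipy.spatial.transform import Rotation as Rt
def st():
    o=robot.get_obs(); R=Rt.from_euler("xyz",o["ee_rot"]).as_matrix(); return o,np.array(o["tool_pos"]),R
def shift(target):
    o,p,R=st(); return (R.T@(np.array(target)-p)*100).round(2)
def spin_to(xdir,sym=True):
    "spin about tool z bringing tool x onto dir xdir"
    o,p,R=st(); v=R.T@np.array(xdir,float); a=np.arctan2(v[1],v[0])
    return [round(float((a+k*np.pi+np.pi)%(2*np.pi)-np.pi),3) for k in (0,1)]
def rep():
    o,p,R=st(); print("t",round(o["time"],2),"p",p.round(4),"rpy",np.degrees(o["ee_rot"]).round(1),"tz",R[:,2].round(3),"q",np.round(o["joint_positions"],3),"F",np.round(o["wrist_force"],1),"M",np.round(o["wrist_torque"],2),"w",round(o["width"],4))
E
python3 -c "
from h import *
print(shift((.562,.211,.40)))"
```

```text
[-13.77  43.64 -19.54]
```

```bash
python3 -m inch '0 0 -10 0 0; -13.8 43.6 -19.5 0 0; -13.8 43.6 -19.5 0 0; -13.8 43.6 -19.5 0 0; -13.8 43.6 -19.5 0 0; -13.8 43.6 -19.5 0 0; -13.8 43.6 -19.5 0 0; -13.8 43.6 -19.5 0 0; -13.8 43.6 -19.5 0 0; -13.8 43.6 -19.5 0 0; -13.8 43.6 -19.5 0 0; -13.8 43.6 -19.5 0 0; -13.8 43.6 -19.5 0 0; -13.8 43.6 -19.5 0 0; -13.8 43.6 -19.5 0 0'; python3 -c "
from h import *
rep(); o,p,R=st(); a=np.radians(20.6); print(shift(p+.3*np.array([np.cos(a),np.sin(a),0])))"
```

```text
time: 1.35
tool_pos: [0.5624, 0.21, 0.3985]
ee_rot: [-3.14, 0.003, 1.171]
wrist_force: [-0.3, 0.6, 0.3]
width: 0.0941
t 1.35 p [0.5624 0.21   0.3985] rpy [-179.9    0.2   67.1] tz [-0.003 -0.002 -1.   ] q [ 2.630e-01  2.600e-01  7.870e-01 -1.000e-03  2.098e+00 -9.080e-01] F [-0.3  0.6  0.3] M [ 0.04 -0.01 -0.03] w 0.0941
[20.66 21.75 -0.1 ]
```

```bash
python3 -m inch '20.7 21.7 0 0 0; 20.7 21.7 0 0 0; 20.7 21.7 0 0 0; 20.7 21.7 0 0 0; 20.7 21.7 0 0 0; 20.7 21.7 0 0 0; 20.7 21.7 0 0 0; 20.7 21.7 0 0 0'; python3 -c "
from h import *
rep()"
```

```text
time: 2.02
tool_pos: [0.7272, 0.2741, 0.3341]
ee_rot: [3.121, -0.019, 1.172]
wrist_force: [-1.1, 0.2, 0.7]
width: 0.0937
t 2.02 p [0.7272 0.2741 0.3341] rpy [178.8  -1.1  67.2] tz [ 0.026  0.009 -1.   ] q [ 2.870e-01  7.100e-01  2.760e-01  2.000e-03  2.127e+00 -8.840e-01] F [-1.1  0.2  0.7] M [-0.02  0.06  0.01] w 0.0937
```

```bash
python3 -m inch '70 70 0 0 0; 70 70 0 0 0; 70 70 0 0 0; 70 70 0 0 0; 70 70 0 0 0; 70 70 0 0 0'; python3 -c "
from h import *
rep()"
```

```text
time: 2.52
tool_pos: [0.7893, 0.3026, 0.2419]
ee_rot: [3.097, -0.041, 1.173]
wrist_force: [0.4, 0.0, 0.0]
width: 0.0943
t 2.52 p [0.7893 0.3026 0.2419] rpy [177.5  -2.4  67.2] tz [ 0.057  0.021 -0.998] q [ 0.298  0.828  0.275  0.004  1.978 -0.873] F [0.4 0.  0. ] M [-0.05 -0.    0.02] w 0.0943
```

```bash
cat > kin.py <<'E'
import numpy as np
from scipy.optimize import least_squares
D=[(.0879,1.372,1.6836,.213,.507,.2044),(.26,.787,2.098,.5624,.21,.3985),(.71,.276,2.127,.7272,.2741,.3341),(.828,.275,1.978,.7893,.3026,.2419)]
D=np.array(D); r=np.hypot(D[:,3],D[:,4])
def fk(x,q2,q3,q5):
    a,h,L2,L3,f,Lt=x; s=q2+q3; t=s+q5
    return a+L2*np.sin(q2)+L3*np.sin(s+f)+Lt*np.sin(t), h+L2*np.cos(q2)+L3*np.cos(s+f)+Lt*np.cos(t)
s=least_squares(lambda x:np.r_[fk(x,*D[:,:3].T)[0]-r,fk(x,*D[:,:3].T)[1]-D[:,5],.01*(x-[0,.35,.45,.45,0,.25])],[0,.35,.45,.45,0,.25])
X=s.x
if __name__=="__main__":
    print(s.x.round(3),s.fun.round(4))
    for q in [(.22,.27,2.65),(-.1,.27,2.65),(-.3,.27,2.65),(-.3,.5,2.42),(-.6,.6,2.6),(0.3,.3,2.02)]: print(q,np.round(fk(X,*q),3))
E
python3 kin.py
```

```text
[0.005 0.158 0.447 0.508 0.198 0.354] [ 0.     -0.0001 -0.      0.0002  0.0001 -0.0004  0.0003  0.0001  0.
 -0.0019 -0.      0.0006  0.002   0.001 ]
(0.22, 0.27, 2.65) [0.426 0.632]
(-0.1, 0.27, 2.65) [0.255 0.741]
(-0.3, 0.27, 2.65) [0.134 0.779]
(-0.3, 0.5, 2.42) [0.246 0.746]
(-0.6, 0.6, 2.6) [0.035 0.721]
(0.3, 0.3, 2.02) [0.677 0.632]
```

```bash
python3 -c "
from h import *
a=np.radians(20.6)
for r,z in((.43,.60),(.2,1.2)): print(shift((r*np.cos(a),r*np.sin(a),z)))"
```

```text
[-27.42 -28.15 -38.26]
[-40.72 -42.17 -99.54]
```

```bash
python3 -m inch '-27 -28 -38 0 0; -27 -28 -38 0 0; -27 -28 -38 0 0; -27 -28 -38 0 0; -27 -28 -38 0 0; -27 -28 -38 0 0; -27 -28 -38 0 0; -27 -28 -38 0 0; -27 -28 -38 0 0; -27 -28 -38 0 0; -27 -28 -38 0 0; -27 -28 -38 0 0; -27 -28 -38 0 0; -27 -28 -38 0 0; -41 -42 -99 0 0; -41 -42 -99 0 0; -41 -42 -99 0 0; -41 -42 -99 0 0; -41 -42 -99 0 0; -41 -42 -99 0 0'; python3 -c "
from h import *
rep()"
```

```text
time: 4.18
tool_pos: [0.3413, 0.1297, 0.68]
ee_rot: [3.051, -0.072, 1.175]
wrist_force: [-0.1, 0.1, -0.2]
width: 0.0943
t 4.18 p [0.3413 0.1297 0.68  ] rpy [174.8  -4.1  67.4] tz [ 0.112  0.031 -0.993] q [ 0.199  0.098  0.274  0.018  2.653 -0.956] F [-0.1  0.1 -0.2] M [-0.03  0.02 -0.01] w 0.0943
```

```bash
python3 -c "
from h import *
a=np.radians(20.6)
for r,z in((.15,1.2),): print(shift((r*np.cos(a),r*np.sin(a),z)))"; python3 -m inch '-10 -20 -55 0 0; -10 -20 -55 0 0; -10 -20 -55 0 0; -10 -20 -55 0 0; -10 -20 -55 0 0; -10 -20 -55 0 0' ;python3 -c "
from h import *
rep()"
```

```text
[-11.04 -10.71 -54.13]
time: 4.68
tool_pos: [0.2982, 0.1477, 0.7002]
ee_rot: [3.003, -0.106, 1.18]
wrist_force: [0.3, 0.5, 0.0]
width: 0.0938
t 4.68 p [0.2982 0.1477 0.7002] rpy [172.1  -6.1  67.6] tz [ 0.168  0.044 -0.985] q [ 0.296  0.039  0.275 -0.013  2.653 -0.889] F [0.3 0.5 0. ] M [-0.04  0.08  0.07] w 0.0938
```

```bash
python3 -m inch '-15 -25 -150 0 0; -15 -25 -150 0 0; -15 -25 -150 0 0; -15 -25 -150 0 0; -15 -25 -150 0 0; -15 -25 -150 0 0' ;python3 -c "
from h import *
rep()"
```

```text
time: 5.18
tool_pos: [0.2608, 0.1553, 0.7163]
ee_rot: [2.962, -0.138, 1.185]
wrist_force: [0.2, 0.4, 0.8]
width: 0.0937
t 5.18 p [0.2608 0.1553 0.7163] rpy [169.7  -7.9  67.9] tz [ 0.216  0.058 -0.975] q [ 0.38  -0.012  0.275 -0.056  2.654 -0.845] F [0.2 0.4 0.8] M [-0.01  0.1  -0.02] w 0.0937
```

```bash
python3 -m inch '-10 -10 -50 0 0; -10 -10 -50 0 0' ;python3 -c "
from h import *
rep()";python3 -m inch '-10 -10 -50 0 0; -10 -10 -50 0 0; -10 -10 -50 0 0' ;python3 -c "
from h import *
rep()"
```

```text
time: 5.35
tool_pos: [0.236, 0.1494, 0.728]
ee_rot: [2.93, -0.162, 1.19]
wrist_force: [-1.1, 0.1, -0.3]
width: 0.094
t 5.35 p [0.236  0.1494 0.728 ] rpy [167.9  -9.3  68.2] tz [ 0.254  0.068 -0.965] q [ 0.409 -0.053  0.275 -0.082  2.655 -0.841] F [-1.1  0.1 -0.3] M [-0.03  0.15 -0.07] w 0.094
time: 5.6
tool_pos: [0.2006, 0.1453, 0.7414]
ee_rot: [2.888, -0.194, 1.196]
wrist_force: [-0.5, -0.4, 0.1]
width: 0.0938
t 5.6 p [0.2006 0.1453 0.7414] rpy [165.4 -11.1  68.5] tz [ 0.302  0.081 -0.95 ] q [ 0.503 -0.102  0.274 -0.159  2.655 -0.821] F [-0.5 -0.4  0.1] M [-0.01  0.13  0.04] w 0.0938
```

```bash
python3 -c "
from h import *
print(shift((.299,.151,.35)))
o,p,R=st(); print((R.T@np.array([-.287,-.088,0])*100).round(1))
"
```

```text
[-3.48 -1.19 40.19]
[-18.3 -21.8  -9.4]
```

```bash
python3 -m inch '-3.5 -1.2 40 0 0; -3.5 -1.2 40 0 0; -3.5 -1.2 40 0 0; -3.5 -1.2 40 0 0; -3.5 -1.2 40 0 0; -3.5 -1.2 40 0 0; -3.5 -1.2 40 0 0; -3.5 -1.2 40 0 0; -3.5 -1.2 40 0 0; -3.5 -1.2 40 0 0; -3.5 -1.2 40 0 0' ;python3 -c "
from h import *
rep()";python3 -m inch '-6 -7 -3 0 0; -6 -7 -3 0 0; -6 -7 -3 0 0' ;python3 -c "
from h import *
rep()"
```

```text
time: 6.52
tool_pos: [0.2952, 0.1494, 0.3386]
ee_rot: [2.904, -0.179, 1.193]
wrist_force: [-1.0, -0.4, -1.7]
width: 0.0937
t 6.52 p [0.2952 0.1494 0.3386] rpy [166.4 -10.3  68.3] tz [ 0.282  0.074 -0.956] q [ 0.314 -0.62   1.681 -0.017  1.784 -0.863] F [-1.  -0.4 -1.7] M [-0.03  0.17 -0.01] w 0.0937
time: 6.77
tool_pos: [0.2168, 0.1334, 0.3505]
ee_rot: [2.916, -0.16, 1.187]
wrist_force: [-0.6, -0.7, -0.0]
width: 0.0944
t 6.77 p [0.2168 0.1334 0.3505] rpy [167.1  -9.2  68. ] tz [ 0.266  0.06  -0.962] q [ 0.393 -0.756  1.707 -0.049  1.919 -0.799] F [-0.6 -0.7 -0. ] M [-0.01  0.17  0.05] w 0.0944
```

```bash
python3 -m inch '-12 -14 -5 0 0; -12 -14 -5 0 0; -12 -14 -5 0 0' ;python3 -c "
from h import *
rep()";python3 -m inch '-12 -14 -5 0 0; -12 -14 -5 0 0; -12 -14 -5 0 0' ;python3 -c "
from h import *
rep()"
```

```text
time: 7.02
tool_pos: [0.144, 0.1553, 0.3819]
ee_rot: [2.916, -0.137, 1.177]
wrist_force: [-0.1, 0.2, 0.2]
width: 0.0941
t 7.02 p [0.144  0.1553 0.3819] rpy [167.1  -7.8  67.4] tz [ 0.257  0.037 -0.966] q [ 0.829 -0.756  1.635 -0.187  2.05  -0.436] F [-0.1  0.2  0.2] M [0.09 0.18 0.02] w 0.0941
time: 7.27
tool_pos: [0.0683, 0.1556, 0.3931]
ee_rot: [2.915, -0.132, 1.174]
wrist_force: [-1.3, 1.2, 0.1]
width: 0.0942
t 7.27 p [0.0683 0.1556 0.3931] rpy [167.   -7.5  67.3] tz [ 0.256  0.031 -0.966] q [ 1.321 -0.756  1.61  -0.296  2.17  -0.021] F [-1.3  1.2  0.1] M [ 0.01  0.08 -0.02] w 0.0942
```

```bash
python3 - <<'E'
from h import *
from meas import allpts
d=np.load("scene0.npy");p=cv2.imread("pics/scene0.png");P=allpts("scene",p,d)
P=P[d>0]
m=(P[:,0]<0.0)&(P[:,2]>.02)
Q=P[m]; print(len(Q))
for x0 in np.arange(-1.2,0,.1):
  for y0 in np.arange(-.9,.9,.3):
    s=Q[(Q[:,0]>=x0)&(Q[:,0]<x0+.1)&(Q[:,1]>=y0)&(Q[:,1]<y0+.3)]
    if len(s)>10: print("x %.1f y %.1f n %d zmax %.2f"%(x0,y0,len(s),s[:,2].max()),end=" | ")
E
```

```text
4620
x -0.7 y -0.3 n 130 zmax 0.13 | x -0.7 y -0.0 n 192 zmax 0.09 | x -0.6 y -0.3 n 76 zmax 0.14 | x -0.6 y -0.0 n 338 zmax 0.14 | x -0.2 y -0.0 n 877 zmax 0.29 | x -0.1 y -0.3 n 146 zmax 0.23 | x -0.1 y -0.0 n 1404 zmax 0.30 |
```

```bash
python3 -c "
from h import *
for t in ((.3,.15,.45),(.38,-.1,.47),(.25,-.33,.47),(0,-.38,.47),(-.22,-.28,.47),(-.33,-.11,.47)): print(shift(t))
"
```

```text
[ 9.1  22.06  0.42]
[-10.44  39.68  -0.25]
[-36.45  37.42  -4.3 ]
[-50.59  17.25 -10.86]
[-49.86  -6.31 -16.19]
[-38.53 -22.93 -18.47]
```

```bash
python3 -m inch '9 22 0 0 0; 9 22 0 0 0; 9 22 0 0 0; 9 22 0 0 0; 9 22 0 0 0; 9 22 0 0 0; -10.5 40 0 0 0; -10.5 40 0 0 0; -10.5 40 0 0 0; -10.5 40 0 0 0; -10.5 40 0 0 0; -10.5 40 0 0 0; -10.5 40 0 0 0; -36.5 37.5 -4 0 0; -36.5 37.5 -4 0 0; -36.5 37.5 -4 0 0; -36.5 37.5 -4 0 0; -36.5 37.5 -4 0 0; -36.5 37.5 -4 0 0; -36.5 37.5 -4 0 0' ;python3 -c "
from h import *
rep()
for t in ((0,-.38,.47),(-.22,-.28,.47),(-.33,-.11,.47)): print(shift(t))
"
```

```text
time: 8.93
tool_pos: [0.249, -0.3349, 0.4682]
ee_rot: [2.916, -0.129, 1.169]
wrist_force: [0.0, -0.5, -0.9]
width: 0.0943
t 8.93 p [ 0.249  -0.3349  0.4682] rpy [167.1  -7.4  67. ] tz [ 0.255  0.028 -0.966] q [-1.287 -0.195  1.134  0.304  2.135 -2.269] F [ 0.  -0.5 -0.9] M [ 0.06  0.14 -0.04] w 0.0943
[-13.75 -20.18  -6.66]
[-13.15 -43.74 -11.99]
[ -1.9  -60.41 -14.32]
```

```bash
python3 -m inch '-13.7 -20 -6.6 2.5 0; -13.7 -20 -6.6 2.5 0; -13.7 -20 -6.6 2.5 0; -13.7 -20 -6.6 2.5 0; -13.7 -20 -6.6 2.5 0; -13.7 -20 -6.6 2.5 0; -13 -43.7 -12 2.5 0; -13 -43.7 -12 2.5 0; -13 -43.7 -12 2.5 0; -13 -43.7 -12 2.5 0; -13 -43.7 -12 2.5 0; -13 -43.7 -12 2.5 0; -2 -60 -14 2.5 0; -2 -60 -14 2.5 0; -2 -60 -14 2.5 0; -2 -60 -14 2.5 0; -2 -60 -14 2.5 0; -2 -60 -14 2.5 0; -2 -60 -14 2.5 0; -2 -60 -14 2.5 0' ;python3 -c "
from h import *
rep()
for t in ((-.33,-.11,.8),(-.2,-.1,1)): print(shift(t))
"
```

```text
time: 10.6
tool_pos: [-0.3268, -0.1121, 0.4698]
ee_rot: [-2.887, -0.028, -1.353]
wrist_force: [-0.1, 0.4, 0.4]
width: 0.094
t 10.6 p [-0.3268 -0.1121  0.4698] rpy [-165.4   -1.6  -77.5] tz [ 0.252  0.028 -0.967] q [-2.987 -0.081  1.031  0.018  2.447 -1.626] F [-0.1  0.4  0.4] M [-0.04  0.23 -0.02] w 0.094
[  0.66  -8.05 -32.02]
[  3.07 -25.56 -48.07]
```

```bash
python3 -m inch '1 -10 -50 0 0; 1 -10 -50 0 0; 1 -10 -50 0 0; 1 -10 -50 0 0; 1 -10 -50 0 0; 1 -10 -50 0 0' ;python3 -c "
from h import *
rep()"; python3 -m inch '1 -10 -50 0 0; 1 -10 -50 0 0; 1 -10 -50 0 0' ;python3 -c "
from h import *
rep()"
```

```text
time: 11.1
tool_pos: [-0.3348, -0.1139, 0.5746]
ee_rot: [-2.926, -0.027, -1.352]
wrist_force: [0.2, -0.5, 0.3]
width: 0.0937
t 11.1 p [-0.3348 -0.1139  0.5746] rpy [-167.7   -1.5  -77.5] tz [ 0.214  0.021 -0.977] q [-2.987  0.053  0.651  0.027  2.655 -1.616] F [ 0.2 -0.5  0.3] M [-0.09  0.2   0.05] w 0.0937
time: 11.35
tool_pos: [-0.3331, -0.1138, 0.5868]
ee_rot: [-2.963, -0.025, -1.352]
wrist_force: [0.4, 0.6, 0.1]
width: 0.0938
t 11.35 p [-0.3331 -0.1138  0.5868] rpy [-169.8   -1.5  -77.4] tz [ 0.178  0.014 -0.984] q [-2.987  0.047  0.619  0.029  2.655 -1.614] F [0.4 0.6 0.1] M [-0.04  0.19  0.02] w 0.0938
```

```bash
for i in 1; do python3 -m inch '1 -10 -50 0 0; 1 -10 -50 0 0; 1 -10 -50 0 0'; python3 -m inch '1 -10 -50 0 0; 1 -10 -50 0 0; 1 -10 -50 0 0';python3 -m inch '1 -10 -50 0 0; 1 -10 -50 0 0; 1 -10 -50 0 0'; done >/dev/null;python3 -c "
from h import *
rep()"
```

```text
t 12.1 p [-0.3093 -0.112   0.6273] rpy [-176.8   -1.2  -77.4] tz [ 0.059 -0.008 -0.998] q [-2.986 -0.004  0.548  0.037  2.655 -1.604] F [0.  0.4 0. ] M [-0.01  0.17  0.03] w 0.0936
```

```bash
python3 -m inch '1 -10 -50 0 0; 1 -10 -50 0 0; 1 -10 -50 0 0' >/dev/null;python3 -c "
from h import *
rep()"; python3 -m inch '1 -10 -50 0 0'>/dev/null; python3 -c "
from h import *
rep()"
```

```text
t 12.35 p [-0.2963 -0.1113  0.6404] rpy [-179.2   -1.1  -77.4] tz [ 0.018 -0.016 -1.   ] q [-2.983 -0.03   0.532  0.04   2.655 -1.598] F [1.2 0.6 0.8] M [-0.02  0.17 -0.02] w 0.0938
t 12.43 p [-0.2929 -0.1112  0.6477] rpy [179.4  -1.1 -77.4] tz [-0.006 -0.021 -1.   ] q [-2.983 -0.036  0.516  0.041  2.653 -1.595] F [-1. -0.  0.] M [-0.01  0.22 -0.02] w 0.094
```

```bash
python3 -c "
from h import *
for t in ((-.23,-.27,.55),(0,-.38,.5),(.25,-.35,.45),(.533,-.203,.22)): print(shift(t))
a=np.radians(113.4);print(spin_to((np.cos(a),np.sin(a),0)))
"
```

```text
[16.69 -2.77 10.06]
[ 32.34 -22.87  15.16]
[ 34.78 -47.97  19.96]
[ 26.17 -79.02  42.49]
[2.953, -0.189]
```

```bash
python3 -m inch '16.7 -2.8 10 -0.189 0; 16.7 -2.8 10 -0.189 0; 16.7 -2.8 10 -0.189 0; 16.7 -2.8 10 -0.189 0; 16.7 -2.8 10 -0.189 0; 32.3 -22.9 15 -0.189 0; 32.3 -22.9 15 -0.189 0; 32.3 -22.9 15 -0.189 0; 32.3 -22.9 15 -0.189 0; 32.3 -22.9 15 -0.189 0; 32.3 -22.9 15 -0.189 0; 32.3 -22.9 15 -0.189 0; 34.8 -48 20 -0.189 0; 34.8 -48 20 -0.189 0; 34.8 -48 20 -0.189 0; 34.8 -48 20 -0.189 0; 34.8 -48 20 -0.189 0; 34.8 -48 20 -0.189 0; 34.8 -48 20 -0.189 0'>/dev/null;python3 -c "
from h import *
rep()
for t in ((.533,-.203,.16),): print(shift(t))
a=np.radians(113.4);print(spin_to((np.cos(a),np.sin(a),0)))
"
```

```text
t 14.02 p [ 0.2544 -0.3489  0.4474] rpy [179.3  -0.8 -66.2] tz [-0.005 -0.017 -1.   ] q [-1.062 -0.101  1.073 -0.016  2.158  0.084] F [-1.  -0.5 -0.3] M [-0.07  0.22  0.02] w 0.0943
[ -2.46 -31.72  28.34]
[-3.134, 0.008]
```

```bash
python3 -m inch '-2.5 -31.7 28 0.008 0; -2.5 -31.7 28 0.008 0; -2.5 -31.7 28 0.008 0; -2.5 -31.7 28 0.008 0; -2.5 -31.7 28 0.008 0; -2.5 -31.7 28 0.008 0; -2.5 -31.7 28 0.008 0; -2.5 -31.7 28 0.008 0; -2.5 -31.7 28 0.008 0; -2.5 -31.7 28 0.008 0; -2.5 -31.7 28 0.008 0; -2.5 -31.7 28 0.008 0'>/dev/null;python3 - <<'E'
from h import *
rep(); print(shift((.533,-.203,.061)))
for n in ("scene","top"):
    p,d=robot.snapshot(n); cv2.imwrite(f"pics/{n}1.png",p); np.save(f"{n}1.npy",d)
    o,q,R=st(); print(n,proj(n,[q]).round(1))
s=cv2.imread("pics/scene1.png")[160:300,140:300];t=cv2.imread("pics/top1.png")[170:310,270:430]
cv2.imwrite("pics/c1.png",np.hstack([cv2.resize(s,(400,350)),cv2.resize(t,(400,350))]))
E
```

```text
t 15.02 p [ 0.5318 -0.2019  0.1599] rpy [179.1  -0.5 -66.5] tz [-0.012 -0.014 -1.   ] q [-0.451  0.147  1.395 -0.018  1.604  0.709] F [-1.   0.6  0.3] M [-0.03  0.15  0.01] w 0.0941
[ 0.07 -0.23  9.89]
scene [[202.4 198.1]]
top [[356.5 234.5]]
```

View pics/c1.png

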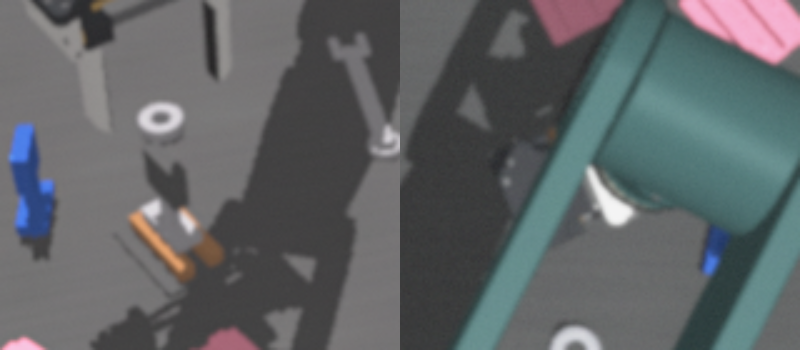

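```bash
python3 -m inch '0 -0.2 4 0 0; 0 -0.2 8 0 0; 0 -0.2 9.9 0 0; 0 -0.2 9.9 0 0; 0 -0.2 9.9 0 0; 0 -0.2 9.9 0 0.5; 0 -0.2 9.9 0 0.7; 0 -0.2 9.9 0 1; 0 -0.2 9.9 0 1; 0 -0.2 9.9 0 1; 0 -0.2 9.9 0 1; 0 -0.2 9.9 0 1; 0 -0.2 9.9 0 1; 0 -0.2 9.9 0 1';python3 -c "
from h import *
rep()"
```

```text
time: 16.28
tool_pos: [0.5335, -0.2049, 0.0653]
ee_rot: [3.129, -0.014, -1.163]
wrist_force: [-0.7, -0.0, 0.7]
width: 0.0375
t 16.28 p [ 0.5335 -0.2049  0.0653] rpy [179.3  -0.8 -66.7] tz [-0.006 -0.018 -1.   ] q [-0.454  0.202  1.524 -0.019  1.413  0.712] F [-0.7 -0.   0.7] M [-0.02  0.12  0.05] w 0.0375
```

```bash
python3 -m inch '0 0 0.3 0 1; 0 0 0.3 0 1; 0 0 0.3 0 1; 0 0 0.3 0 1; 0 0 0.3 0 1; 0 0 0.3 0 1';python3 -c "
from h import *
rep()"
```

```text
time: 16.78
tool_pos: [0.5332, -0.2046, 0.0621]
ee_rot: [3.129, -0.013, -1.163]
wrist_force: [-0.6, 1.2, 0.0]
width: 0.0138
t 16.78 p [ 0.5332 -0.2046  0.0621] rpy [179.3  -0.8 -66.6] tz [-0.006 -0.017 -1.   ] q [-0.454  0.204  1.528 -0.019  1.408  0.712] F [-0.6  1.2  0. ] M [0.19 0.33 0.01] w 0.0138
```

```bash
python3 -c "
from h import *
for t in ((.533,-.205,.25),(.371,.216,.60)): print(shift(t))
"
```

```text
[  0.28   0.27 -18.79]
[-44.33  -1.09 -54.4 ]
```

```bash
python3 -m inch '0 0 -2 0 1; 0.3 0.3 -5 0 1; 0.3 0.3 -9 0 1; 0.3 0.3 -13 0 1; 0.3 0.3 -18 0 1; -44 -1 -54 0 1; -44 -1 -54 0 1; -44 -1 -54 0 1; -44 -1 -54 0 1; -44 -1 -54 0 1; -44 -1 -54 0 1; -44 -1 -54 0 1; -44 -1 -54 0 1; -44 -1 -54 0 1; -44 -1 -54 0 1; -44 -1 -54 0 1; -44 -1 -54 0 1; -44 -1 -54 0 1; -44 -1 -54 0 1' ;python3 -c "
from h import *
rep()
o,p,R=st(); a=np.radians(22.6)
print((R.T@np.array([-.15*np.cos(a),-.15*np.sin(a),.5])*100).round(1))"
```

```text
time: 18.37
tool_pos: [0.3701, 0.214, 0.5975]
ee_rot: [3.13, -0.013, -1.162]
wrist_force: [1.4, 0.1, -2.0]
width: 0.0133
t 18.37 p [0.3701 0.214  0.5975] rpy [179.4  -0.8 -66.6] tz [-0.005 -0.017 -1.   ] q [ 0.403  0.129  0.486 -0.023  2.538  1.546] F [ 1.4  0.1 -2. ] M [-0.02  0.03  0.02] w 0.0133
[  0.5  15.6 -49.8]
```

```bash
(python3 -m inch '0 16 -50 0 1; 0 16 -50 0 1; 0 16 -50 0 1; 0 16 -50 0 1'; python3 -m inch '0 16 -50 0 1; 0 16 -50 0 1; 0 16 -50 0 1';python3 -m inch '0 16 -50 0 1; 0 16 -50 0 1; 0 16 -50 0 1') >/dev/null;python3 -c "
from h import *
rep()
o,p,R=st(); a=np.radians(22.6)
print((R.T@np.array([-.15*np.cos(a),-.15*np.sin(a),.5])*100).round(1))"
```

```text
t 19.2 p [0.288  0.1846 0.6937] rpy [-171.2   -1.3  -66.7] tz [ 0.149  0.04  -0.988] q [ 0.43   0.06   0.274 -0.054  2.655  1.543] F [ 0.2 -0.7 -3.5] M [-0.1   0.27 -0.02] w 0.0136
[  0.9   7.2 -51.7]
```

```bash
(python3 -m inch '0 8 -50 0 1; 0 8 -50 0 1; 0 8 -50 0 1'; python3 -m inch '0 8 -50 0 1; 0 8 -50 0 1; 0 8 -50 0 1';python3 -m inch '0 6 -50 0 1; 0 6 -50 0 1; 0 6 -50 0 1') >/dev/null;python3 -c "
from h import *
rep()
o,p,R=st(); a=np.radians(22.6)
print((R.T@np.array([-.15*np.cos(a),-.15*np.sin(a),.5])*100).round(1))"
```

```text
t 19.95 p [0.208  0.1611 0.735 ] rpy [-163.3   -1.7  -66.9] tz [ 0.275  0.087 -0.957] q [ 0.529 -0.077  0.274 -0.137  2.655  1.561] F [-0.5  0.5 -3. ] M [-0.11  0.47  0.03] w 0.014
[  1.3   0.  -52.2]
```

```bash
(python3 -m inch '4 0 -50 0 1; 4 0 -50 0 1; 4 0 -50 0 1'; python3 -m inch '4 0 -50 0 1; 4 0 -50 0 1; 4 0 -50 0 1') >/dev/null;python3 -c "
from h import *
rep()
"
```

```text
t 20.45 p [0.165  0.1338 0.7542] rpy [-158.7   -2.1  -67.1] tz [ 0.348  0.11  -0.931] q [ 0.575 -0.157  0.274 -0.209  2.655  1.536] F [-0.3  0.1 -3.9] M [-0.18  0.52 -0.03] w 0.0137
```

```bash
(python3 -m inch '0 0 -50 0 1; 0 0 -50 0 1; 0 0 -50 0 1'; python3 -m inch '0 0 -50 0 1; 0 0 -50 0 1; 0 0 -50 0 1') >/dev/null;python3 -c "
from h import *
rep()
"; python3 -m inch '0 0 -50 0 1; 0 0 -50 0 1; 0 0 -50 0 1' >/dev/null;python3 -c "
from h import *
rep()
"
```

```text
t 20.95 p [0.1002 0.111  0.7663] rpy [-154.8   -2.   -67.5] tz [ 0.405  0.134 -0.905] q [ 1.315 -0.196  0.274 -0.871  2.655  1.628] F [-0.7 -0.1 -2.7] M [-0.23  0.56  0.02] w 0.0138
t 21.2 p [0.0888 0.1003 0.7692] rpy [-153.8   -1.4  -66.6] tz [ 0.414  0.154 -0.897] q [ 1.562 -0.203  0.274 -1.078  2.655  1.657] F [ 0.8  0.3 -3.3] M [-0.16  0.59 -0.02] w 0.0139
```

```bash
python3 -c "
from h import *
print(shift((.24,.16,.70)))
o,p,R=st()
print((R.T@np.array([-.25,-.105,.3])*100).round(1))
"
```

```text
[  0.35 -11.53  13.38]
[  0.5  11.1 -38.9]
```

```bash
python3 -m inch '0.4 -11.5 13.4 0 1; 0.4 -11.5 13.4 0 1; 0.4 -11.5 13.4 0 1; 0.4 -11.5 13.4 0 1; 0.4 -11.5 13.4 0 1; 0.4 -11.5 13.4 0 1; 0.4 -11.5 13.4 0 1; 0.4 -11.5 13.4 0 1' >/dev/null;python3 -c "
from h import *
rep()
print(shift((-.1,.02,1.0)))
"; python3 -m inch '0.5 11 -39 0 1; 0.5 11 -39 0 1; 0.5 11 -39 0 1; 0.5 11 -39 0 1' >/dev/null;python3 -c "
from h import *
rep()
"
```

```text
t 21.87 p [0.2379 0.1548 0.7024] rpy [-153.5   -1.4  -67.3] tz [ 0.42   0.152 -0.895] q [ 0.412 -0.315  0.659 -0.039  2.336  1.546] F [ 1.2 -0.3 -3.4] M [-0.2   0.53  0.04] w 0.0137
[  0.1   19.29 -42.86]
t 22.2 p [0.1741 0.123  0.768 ] rpy [-1.531e+02 -1.000e-01 -6.690e+01] tz [ 0.417  0.176 -0.892] q [ 0.144 -0.229  0.304  0.223  2.599  1.53 ] F [-0.3 -0.2 -3.4] M [-0.28  0.6  -0.01] w 0.0139
```

```bash
python3 -m inch '0.5 8 -39 0 1; 0.5 8 -39 0 1; 0.5 8 -39 0 1' >/dev/null;python3 -c "
from h import *
rep()
"
```

```text
t 22.45 p [0.1318 0.1109 0.7739] rpy [-152.5   -0.5  -68.8] tz [ 0.434  0.16  -0.887] q [ 0.104 -0.267  0.274  0.247  2.655  1.548] F [ 0.1  0.3 -4.1] M [-0.22  0.66  0.01] w 0.0136
```

```bash
python3 -m inch '0.5 5 -39 0 1; 0.5 5 -39 0 1; 0.5 5 -39 0 1' >/dev/null;python3 -c "
from h import *
rep()
";  python3 -m inch '0.5 5 -39 0 1; 0.5 5 -39 0 1; 0.5 5 -39 0 1' >/dev/null;python3 -c "
from h import *
rep()
"
```

```text
t 22.7 p [0.0951 0.0841 0.7771] rpy [-1.511e+02 -1.000e-01 -6.910e+01] tz [ 0.452  0.17  -0.876] q [ 0.621 -0.292  0.274 -0.269  2.655  1.557] F [-1.  -0.  -2.9] M [-0.26  0.69  0.01] w 0.0141
t 22.95 p [0.0744 0.0548 0.7812] rpy [-149.     0.3  -69.1] tz [ 0.479  0.188 -0.857] q [ 0.762 -0.332  0.274 -0.43   2.655  1.533] F [-0.2 -0.1 -3.6] M [-0.27  0.72 -0.01] w 0.0134
```

```bash
cat > holes.py <<'E'
from h import *
n=np.array([-.4679,-.1757,.8660]); n/=np.linalg.norm(n)
Y=np.array([-np.sin(np.radians(20.6)),np.cos(np.radians(20.6)),0]); Y-=n*(Y@n); Y/=np.linalg.norm(Y); X=np.cross(Y,n)
def holes(img,cam,c0,r,C=np.array([.584,.142,.145])):
    g=cv2.cvtColor(img,cv2.COLOR_BGR2GRAY).astype(np.float32)
    # rectify: sample the ring plane at 0.25mm
    k=np.arange(-36,36.01,.25)/1000; a,b=np.meshgrid(k,k)
    W=C+a[...,None]*X+b[...,None]*Y
    uv=proj(cam,W.reshape(-1,3)).reshape(a.shape+(2,)).astype(np.float32)
    return cv2.remap(g,uv[...,0],uv[...,1],cv2.INTER_CUBIC),k
if __name__=="__main__":
  out=[]
  for cam,c0 in (("top",0),("scene",0)):
    img=cv2.imread(f"pics/{cam}0.png"); im,k=holes(img,cam,c0,0); out.append(im)
    # centre from outer disc
    m=(im>135).astype(np.uint8); cs=max(cv2.findContours(m,cv2.RETR_EXTERNAL,cv2.CHAIN_APPROX_NONE)[0],key=cv2.contourArea)
    (cx,cy),R=cv2.minEnclosingCircle(cs); el=cv2.fitEllipse(cv2.convexHull(cs))
    print(cam,"disc mm",cx*.25-36,cy*.25-36,R*.25,"el",np.array(el[0])*.25-36,np.array(el[1])*.125)
    inv=cv2.GaussianBlur(255-im,(0,0),6); hs=[]
    for i in range(5,inv.shape[0]-5):
      for j in range(5,inv.shape[1]-5):
        w=inv[i-5:i+6,j-5:j+6]; rr=np.hypot(k[j],k[i])*1000
        if inv[i,j]==w.max() and rr<27: hs.append((k[j]*1000,k[i]*1000,inv[i,j]))
    for h in hs: print("  ",np.round(h,1), "r %.1f ang %.1f"%(np.hypot(h[0],h[1]),np.degrees(np.arctan2(h[1],h[0]))))
  cv2.imwrite("pics/rect.png",cv2.resize(np.hstack(out),(800,400)))
E
python3 holes.py
```

```text
top disc mm -1.0236091613769531 8.437137603759766 40.57316207885742 el [-1.32116699  5.63207245] [35.95309448 37.92360306]
   [  1.8 -19.5 137.7] r 19.6 ang -84.9
   [-16.8 -11.8 134.3] r 20.5 ang -145.0
   [ 17.8  -7.2 137.9] r 19.2 ang -22.2
   [  0.8  -0.5 205.4] r 0.9 ang -33.7
   [-19.5   8.  134.3] r 21.1 ang 157.7
   [ 15.   12.5 139.5] r 19.5 ang 39.8
   [ -3.8  20.5 138.3] r 20.8 ang 100.4
scene disc mm 3.184417724609375 0.21080398559570312 39.07381057739258 el [ 1.12763977 -0.51988602] [33.50704193 38.33005142]
   [  4.5 -21.   82.8] r 21.5 ang -77.9
   [-14.8 -12.   83.4] r 19.0 ang -140.9
   [  4.    2.  127.4] r 4.5 ang 26.6
   [16.5 12.  86. ] r 20.4 ang 36.0[ WARN:0@2.228] global loadsave.cpp:1063 imwrite_ Unsupported depth image for selected encoder is fallbacked to CV_8U.
```

View pics/rect.png

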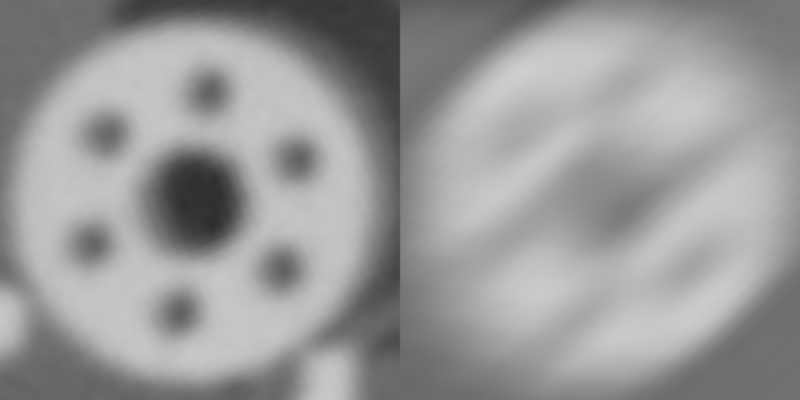

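```bash
cat > al.py <<'E'
from holes import *
C=np.array([.5835,.142,.145])
def al(C=C,off=.06,ang=37.7):
    o,p,R=st(); ty=R[:,1]; a=np.degrees(np.arctan2(ty@Y,ty@X)); 
    s=[(a-(ang+60*k)+90)%180-90 for k in range(3)]  # + spin lowers angle
    tz=R[:,2]; print("axis err deg: about X %.2f about Y %.2f"%(np.degrees((-tz)@Y),np.degrees((-tz)@X)),"spanner ang",a.round(1),"spins rad",np.radians(s).round(3))
    head=p+tz*.0441
    d=R.T@(C+n*off-head)*100
    e=head-C; print("head rel ring XYn mm",(np.array([e@X,e@Y,e@n])*1000).round(1),"shift cm",d.round(2))
if __name__=="__main__":
    import sys
    rep(); al(off=float(sys.argv[1]) if len(sys.argv)>1 else .06)
E
python3 al.py
```

```text
t 22.95 p [0.0744 0.0548 0.7812] rpy [-149.     0.3  -69.1] tz [ 0.479  0.188 -0.857] q [ 0.762 -0.332  0.274 -0.43   2.655  1.533] F [-0.2 -0.1 -3.6] M [-0.27  0.72 -0.01] w 0.0134
axis err deg: about X -0.42 about Y -0.97 spanner ang -179.8 spins rad [-0.655  1.439  0.392]
head rel ring XYn mm [-120.5   97.6  760.5] shift cm [ 10.31 -10.83  70.17]
```

```bash
python3 -m inch '10.3 -10.8 35 -0.655 1; 10.3 -10.8 35 -0.655 1; 10.3 -10.8 35 -0.655 1; 10.3 -10.8 35 -0.655 1; 10.3 -10.8 35 -0.655 1; 10.3 -10.8 35 -0.655 1; 10.3 -10.8 35 -0.655 1; 10.3 -10.8 35 -0.655 1; 10.3 -10.8 35 -0.655 1; 10.3 -10.8 69 -0.655 1; 10.3 -10.8 69 -0.655 1; 10.3 -10.8 69 -0.655 1; 10.3 -10.8 69 -0.655 1; 10.3 -10.8 69 -0.655 1; 10.3 -10.8 69 -0.655 1; 10.3 -10.8 69 -0.655 1; 10.3 -10.8 69 -0.655 1; 10.3 -10.8 69 -0.655 1; 10.3 -10.8 69 -0.655 1; 10.3 -10.8 69 -0.655 1'>/dev/null;python3 al.py .03
```

```text
t 24.62 p [0.1045 0.0522 0.5529] rpy [-153.9  -18.7  -36.3] tz [ 0.493  0.185 -0.85 ] q [ 2.371 -0.757  1.311 -1.077  2.571  1.992] F [-0.6  0.7 -3.3] M [-0.27  0.65  0.01] w 0.0138
axis err deg: about X 0.02 about Y -1.77 spanner ang -142.5 spins rad [-0.003 -1.05   1.044]
head rel ring XYn mm [-210.4   84.4  549.2] shift cm [ 18.51 -10.29  52.54]
```

```bash
python3 -c "
from h import *
print(shift((.2,.2,.65)),shift((.33,.17,.62)))"
```

```text
[  2.12 -19.97  -0.82] [ 12.77 -21.72   7.59]
```

```bash
python3 -m inch '2.1 -20 -0.8 0 1; 2.1 -20 -0.8 0 1; 2.1 -20 -0.8 0 1; 2.1 -20 -0.8 0 1; 2.1 -20 -0.8 0 1; 12.8 -21.7 7.6 0 1; 12.8 -21.7 7.6 0 1; 12.8 -21.7 7.6 0 1; 12.8 -21.7 7.6 0 1; 12.8 -21.7 7.6 0 1; 12.8 -21.7 7.6 0 1'>/dev/null;python3 al.py .03
```

```text
t 25.53 p [0.1412 0.1141 0.5725] rpy [-155.8  -17.7  -35.5] tz [ 0.464  0.173 -0.869] q [ 0.574 -0.756  1.233 -0.128  2.153  1.028] F [-0.   1.1 -4. ] M [-0.25  0.65  0.01] w 0.0135
axis err deg: about X 0.08 about Y 0.32 spanner ang -142.3 spins rad [ 1.000e-03 -1.046e+00  1.048e+00]
head rel ring XYn mm [-153.7  129.4  538.1] shift cm [19.75 -4.49 50.74]
```

```bash
python3 -m inch '10 -12 5 0 1; 10 -12 5 0 1; 10 -12 5 0 1; 10 -12 5 0 1; 19.7 -4.5 46 0 1; 19.7 -4.5 46 0 1; 19.7 -4.5 46 0 1; 19.7 -4.5 46 0 1; 19.7 -4.5 46 0 1; 19.7 -4.5 46 0 1; 19.7 -4.5 46 0 1; 19.7 -4.5 46 0 1; 19.7 -4.5 46 0 1; 19.7 -4.5 46 0 1; 19.7 -4.5 46 0 1; 19.7 -4.5 46 0 1; 19.7 -4.5 46 0 1; 19.7 -4.5 46 0 1'>/dev/null;python3 al.py .03
```

```text
t 27.03 p [0.527  0.121  0.2522] rpy [-155.7  -17.8  -35.6] tz [ 0.466  0.173 -0.868] q [ 0.011 -0.329  1.743  0.178  1.239  0.548] F [-0.  0. -3.] M [-0.23  0.54 -0.03] w 0.014
axis err deg: about X 0.12 about Y 0.19 spanner ang -142.3 spins rad [ 0.    -1.047  1.048]
head rel ring XYn mm [ 1.2  0.1 78.9] shift cm [-0.06  0.09  4.89]
```

```bash
python3 -m inch '0 0.1 4 0 1; 0 0.1 5.8 0 1; 0 0.1 5.8 0 1; 0 0.1 5.8 0 1; 0 0.1 5.8 0 1'>/dev/null;python3 al.py .02; python3 - <<'E'
from h import *
for n in ("scene","top"):
    p,d=robot.snapshot(n); cv2.imwrite(f"pics/{n}2.png",p); np.save(f"{n}2.npy",d)
s=cv2.imread("pics/scene2.png")[130:270,310:470];t=cv2.imread("pics/top2.png")[130:270,90:250]
cv2.imwrite("pics/c2.png",np.hstack([cv2.resize(s,(400,350),interpolation=2),cv2.resize(t,(400,350),interpolation=2)]))
E
```

```text
t 27.45 p [0.5544 0.1305 0.205 ] rpy [-155.5  -18.   -35.6] tz [ 0.47   0.173 -0.865] q [ 0.034 -0.252  1.78   0.176  1.117  0.549] F [-0.  -0.1 -3.7] M [-0.25  0.61 -0.01] w 0.0139
axis err deg: about X 0.18 about Y -0.09 spanner ang -142.2 spins rad [ 1.000e-03 -1.046e+00  1.049e+00]
head rel ring XYn mm [ 2.9 -0.7 23.5] shift cm [-0.24  0.19  0.35]
```

View pics/c2.png

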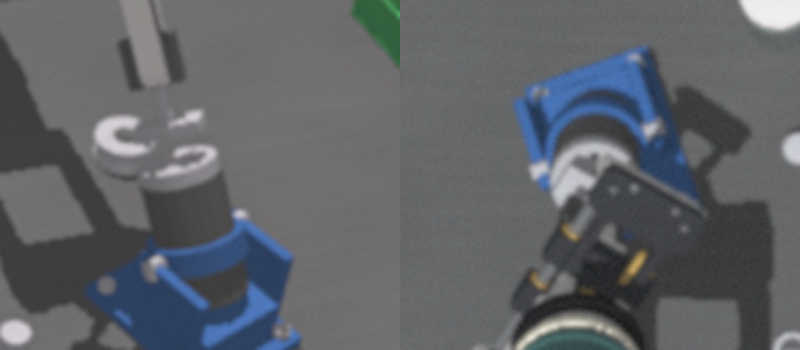

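```bash
python3 - <<'E'
from al import *
from meas import allpts
o,p,R=st(); H=p+R[:,2]*.0441
for nme in ("top","scene"):
    d=np.load(nme+"2.npy"); P=allpts(nme,None,d)[d>0]
    q=(P-H)@R  # tool coords
    m=(abs(q[:,0])<.02)&(abs(q[:,1])<.04)&(q[:,2]<.003)&(q[:,2]>-.016)
    s=q[m]*1000; print(nme,len(s),"x",np.percentile(s[:,0],[1,5,50,95,99]).round(1),"y",np.percentile(s[:,1],[1,5,50,95,99]).round(1),"z",np.percentile(s[:,2],[5,50,95]).round(1))
    m=(abs(q[:,0])<.012)&(abs(q[:,1])<.035)&(q[:,2]<-.045)&(q[:,2]>-.09)
    s=q[m]*1000; print(" grip",len(s),"y",np.percentile(s[:,1],[1,5,95,99]).round(1) if len(s) else "")
    e=(P-C); a=np.c_[e@X,e@Y,e@n]*1000; m=(np.hypot(a[:,0],a[:,1])<36)&(abs(a[:,2])<4); r=a[m]
    print(" ring",len(r),"X",np.percentile(r[:,0],[1,99]).round(1),"Y",np.percentile(r[:,1],[1,99]).round(1),"n",np.median(r[:,2]).round(2))
E
```

```text
top 177 x [-11.4  -9.9   4.4  13.6  13.9] y [-26.5 -26.  -17.4  -6.6  -4.9] z [-14. -11.  -3.]
 grip 101 y [-21.4 -21.2  21.6  22.4]
 ring 212 X [-6.  31.6] Y [-31.   30.7] n -0.6
scene 258 x [-10.2  -6.6  12.2  16.2  17.9] y [-26.  -25.4  -2.5  23.7  25.7] z [-12.5  -7.3   0.6]
 grip 250 y [-21.2 -20.6  20.2  21.6]
 ring 274 X [-28.7  32.9] Y [-31.4  28.9] n -0.97
```

```bash
python3 -m inch '-0.24 0.19 0.3 0 1; -0.24 0.19 1 0 1; -0.24 0.19 1.3 0 1; -0.24 0.19 1.3 0 1; -0.24 0.19 1.3 0 1'>/dev/null;python3 al.py .006
```

```text
t 27.97 p [0.5577 0.1323 0.1915] rpy [-155.5  -18.   -35.6] tz [ 0.47   0.173 -0.866] q [ 0.038 -0.238  1.795  0.176  1.088  0.549] F [-0.6 -0.  -4.7] M [-0.26  0.61 -0.02] w 0.0143
axis err deg: about X 0.18 about Y -0.04 spanner ang -142.2 spins rad [ 1.000e-03 -1.046e+00  1.048e+00]
head rel ring XYn mm [-0.6 -0.1 10. ] shift cm [ 0.03 -0.06  0.4 ]
```

Pins are 2 mm above the face and laterally within 0.6 mm. I'll descend gently.

```bash
python3 -m inch '0.03 -0.06 0.15 0 1; 0.03 -0.06 0.3 0 1; 0.03 -0.06 0.4 0 1; 0.03 -0.06 0.4 0 1; 0.03 -0.06 0.4 0 1'>/dev/null;python3 al.py .0
```

```text
t 28.38 p [0.56   0.1334 0.1882] rpy [-155.6  -18.   -35.6] tz [ 0.469  0.173 -0.866] q [ 0.041 -0.23   1.795  0.175  1.08   0.55 ] F [ 0.5  0.7 -4.5] M [-0.23  0.62 -0.02] w 0.0137
axis err deg: about X 0.17 about Y -0.02 spanner ang -142.2 spins rad [ 1.000e-03 -1.046e+00  1.048e+00]
head rel ring XYn mm [-0.1  0.1  5.8] shift cm [ 0.01 -0.    0.58]
```

```bash
python3 -m inch '0 0 0.15 0 1; 0 0 0.3 0 1; 0 0 0.3 0 1; 0 0 0.3 0 1'>/dev/null;python3 al.py .0;python3 -m inch '0 0 0.15 0 1; 0 0 0.3 0 1; 0 0 0.3 0 1; 0 0 0.3 0 1'>/dev/null;python3 al.py .0
```

```text
t 28.72 p [0.5613 0.1339 0.1854] rpy [-155.6  -18.   -35.6] tz [ 0.469  0.173 -0.866] q [ 0.042 -0.225  1.797  0.175  1.074  0.55 ] F [-1.2  0.1 -3.7] M [-0.25  0.68  0.04] w 0.0139
axis err deg: about X 0.17 about Y 0.00 spanner ang -142.2 spins rad [ 1.000e-03 -1.046e+00  1.048e+00]
head rel ring XYn mm [-0.3  0.1  2.7] shift cm [ 0.02 -0.02  0.27]
t 29.05 p [0.5627 0.1343 0.1836] rpy [-155.6  -18.   -35.6] tz [ 0.469  0.173 -0.866] q [ 0.043 -0.221  1.797  0.175  1.069  0.55 ] F [-5.1 -1.9  1.6] M [-0.36  1.13  0.04] w 0.0139
axis err deg: about X 0.18 about Y -0.01 spanner ang -142.2 spins rad [ 1.000e-03 -1.046e+00  1.049e+00]
head rel ring XYn mm [0.1 0.  0.4] shift cm [-0.    0.01  0.04]
```

```bash
python3 -m inch '0 0 0.1 0 1; 0 0 0.15 0 1; 0 0 0.15 0 1; 0 0 0.15 0 1'>/dev/null;python3 al.py .0; python3 - <<'E'
from h import *
p,d=robot.snapshot("scene"); cv2.imwrite("pics/scene3.png",p)
cv2.imwrite("pics/c3.png",cv2.resize(p[150:240,340:460],(800,600),interpolation=2))
E
```

```text
t 29.38 p [0.5628 0.1344 0.1836] rpy [-155.6  -18.   -35.6] tz [ 0.469  0.172 -0.866] q [ 0.043 -0.22   1.797  0.174  1.069  0.55 ] F [-9.5 -3.3  4.4] M [-0.48  1.65  0.08] w 0.014
axis err deg: about X 0.20 about Y 0.01 spanner ang -142.2 spins rad [ 0.002 -1.045  1.049]
head rel ring XYn mm [ 0.2 -0.   0.4] shift cm [-0.01  0.01  0.04]
```

View pics/c3.png

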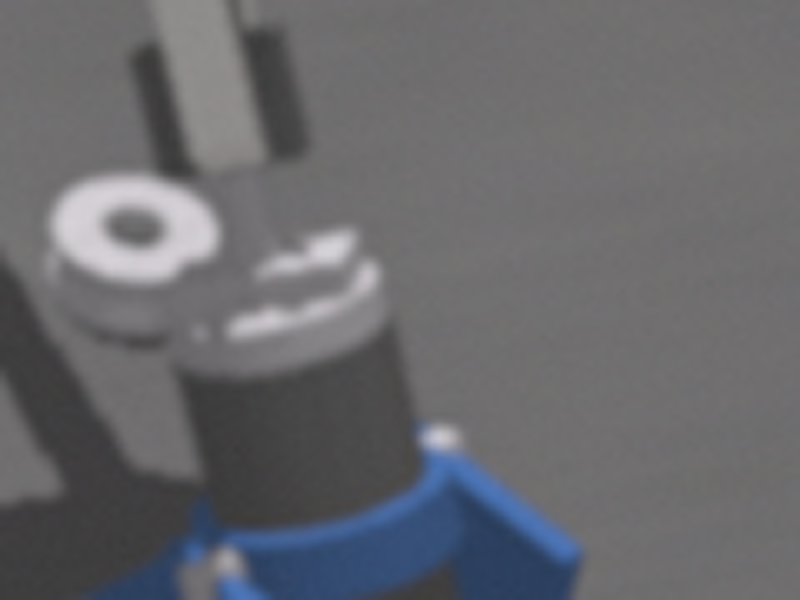

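Head sits flush on the ring with hard contact 8 mm past the face-touch height, so both pins are in. Now I'll turn clockwise.

```bash
python3 -m inch '0 0 0.05 0.06 1; 0 0 0.1 0.14 1; 0 0 0.1 0.22 1; 0 0 0.1 0.3 1; 0 0 0.1 0.38 1; 0 0 0.1 0.46 1; 0 0 0.1 0.5 1'>/dev/null;python3 al.py .0
```

```text
t 30.02 p [0.563  0.1344 0.1838] rpy [-150.4   -4.8  -61.6] tz [ 0.469  0.172 -0.866] q [ 0.044 -0.22   1.796  0.173  1.069  1.052] F [-5.5 -2.9  2.2] M [-0.59  1.15  0.6 ] w 0.014
axis err deg: about X 0.24 about Y -0.00 spanner ang -170.9 spins rad [-0.498 -1.546  0.549]
head rel ring XYn mm [ 0.5 -0.1  0.5] shift cm [-0.01  0.05  0.05]
```

```bash
python3 -m inch '0 0.02 0.1 0.08 1; 0 0.02 0.1 0.16 1; 0 0.02 0.1 0.24 1; 0 0.02 0.1 0.32 1; 0 0.02 0.1 0.36 1; 0 0.02 0.1 0.36 1'>/dev/null;python3 al.py .0;python3 -m inch '0 0.02 0.1 0.08 1; 0 0.02 0.1 0.12 1; 0 0 0.1 0.12 1'>/dev/null;python3 al.py .0
```

```text
t 30.52 p [0.5632 0.134  0.1839] rpy [-150.5    5.4  -79.5] tz [ 0.47   0.171 -0.866] q [ 0.044 -0.22   1.796  0.172  1.069  1.412] F [-5.5 -2.9  2.3] M [-0.7   1.25  0.38] w 0.014
axis err deg: about X 0.31 about Y -0.00 spanner ang 168.6 spins rad [-0.857  1.237  0.19 ]
head rel ring XYn mm [ 0.5 -0.5  0.5] shift cm [-0.04  0.06  0.05]
t 30.77 p [0.5632 0.1339 0.1839] rpy [-151.2    8.7  -85.5] tz [ 0.47   0.17  -0.866] q [ 0.044 -0.22   1.795  0.17   1.069  1.532] F [-7.2 -2.8  2.5] M [-0.61  1.46  0.47] w 0.0139
axis err deg: about X 0.36 about Y 0.03 spanner ang 161.7 spins rad [-0.977  1.118  0.071]
head rel ring XYn mm [ 0.5 -0.7  0.5] shift cm [-0.05  0.07  0.05]
```

```bash
cat > tq.py <<'E'
from al import *
o,p,R=st(); b=np.array([-.25,.62,0]); print("Mn %.2f"%((o["wrist_torque"]-b)@n),"j6 %.3f"%o["joint_positions"][5])
al(off=0)
E
python3 -m inch '0 0.03 0.1 0.05 1; 0 0.03 0.1 0.08 1; 0 0.03 0.1 0.08 1'>/dev/null;python3 tq.py;python3 -m inch '0 0.03 0.1 0.05 1; 0 0.03 0.1 0.08 1; 0 0.03 0.1 0.08 1'>/dev/null;python3 tq.py
```

```text
Mn 0.41 j6 1.612
axis err deg: about X 0.40 about Y 0.03 spanner ang 157.2 spins rad [-1.055  1.039 -0.008]
head rel ring XYn mm [ 0.4 -0.8  0.5] shift cm [-0.06  0.07  0.05]
Mn 0.40 j6 1.691
axis err deg: about X 0.46 about Y 0.03 spanner ang 152.7 spins rad [-1.134  0.96  -0.087]
head rel ring XYn mm [ 0.4 -0.9  0.5] shift cm [-0.07  0.07  0.05]
```

```bash
python3 -m inch '-0.03 0.04 0.1 0.05 1; -0.03 0.04 0.1 0.08 1; -0.03 0.04 0.1 0.08 1'>/dev/null;python3 tq.py;python3 -m inch '-0.03 0.03 0.1 0.05 1; -0.03 0.03 0.1 0.08 1; -0.03 0.03 0.1 0.08 1'>/dev/null;python3 tq.py
```

```text
Mn 0.56 j6 1.772
axis err deg: about X 0.55 about Y 0.03 spanner ang 148.2 spins rad [-1.212  0.882 -0.165]
head rel ring XYn mm [ 0.4 -1.   0.5] shift cm [-0.07  0.09  0.05]
Mn 0.57 j6 1.852
axis err deg: about X 0.64 about Y 0.03 spanner ang 143.8 spins rad [-1.29   0.804 -0.243]
head rel ring XYn mm [ 0.6 -1.2  0.5] shift cm [-0.06  0.11  0.05]
```

```bash
python3 - <<'E'
from al import *
from meas import allpts
rep(); o,p,R=st(); H=p+R[:,2]*.0441
for n_ in ("scene","top"):
    im,d=robot.snapshot(n_); cv2.imwrite(f"pics/{n_}4.png",im); np.save(n_+"4.npy",d)
    P=allpts(n_,None,d)[d>0]; q=(P-H)@R
    m=(abs(q[:,0])<.035)&(abs(q[:,1])<.035)&(q[:,2]<-.008)&(q[:,2]>-.0145); s=q[m]*1000
    print(n_,len(s),cv2.minAreaRect(s[:,:2].astype(np.float32)))
    m=(abs(q[:,0])<.03)&(abs(q[:,1])<.03)&(q[:,2]<-.079)&(q[:,2]>-.088); s=q[m]*1000
    if len(s)>3: print(" grip",len(s),cv2.minAreaRect(s[:,:2].astype(np.float32)))
s=cv2.imread("pics/scene4.png")[150:240,340:460];t=cv2.imread("pics/top4.png")[150:240,110:230]
cv2.imwrite("pics/c4.png",np.hstack([cv2.resize(x,(400,300),interpolation=2) for x in(s,t)]))
E
```

```text
t 31.77 p [0.5633 0.1337 0.184 ] rpy [-154.7   16.7 -102. ] tz [ 0.471  0.165 -0.866] q [ 0.048 -0.22   1.796  0.163  1.067  1.852] F [-6.2 -2.7  2. ] M [-0.74  1.15  0.51] w 0.0154
scene 96 ((0.8031139373779297, -1.1088066101074219), (54.916873931884766, 25.311750411987305), 83.76380157470703)
 grip 92 ((3.938852310180664, -2.797618865966797), (39.343353271484375, 34.86054992675781), 59.03748321533203)
top 173 ((-1.2285327911376953, -10.146268844604492), (31.406299591064453, 26.116405487060547), 84.54584503173828)
 grip 160 ((-3.621150016784668, -1.4361190795898438), (35.80772018432617, 40.92970657348633), 21.27511215209961)
```

View pics/c4.png

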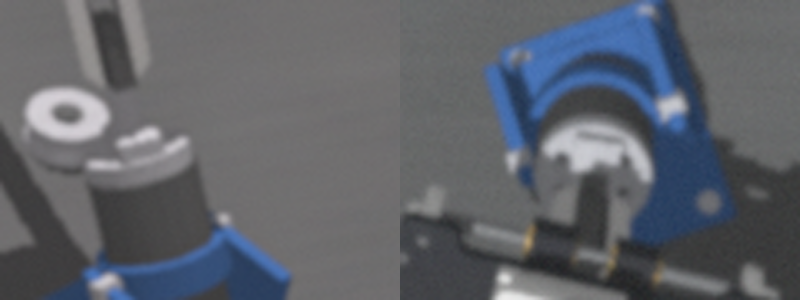

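```bash
python3 -m inch '0 0.03 0.1 0.05 1; 0 0.03 0.1 0.08 1; 0 0.03 0.1 0.08 1; 0 0.03 0.1 0.08 1'>/dev/null;python3 tq.py; cat > lag.py <<'E'
from al import *
from meas import allpts
import sys
rep(); o,p,R=st(); H=p+R[:,2]*.0441
for n_ in ("scene","top"):
    im,d=robot.snapshot(n_); cv2.imwrite(f"pics/{n_}{sys.argv[1]}.png",im)
    P=allpts(n_,None,d)[d>0]; q=(P-H)@R
    m=(abs(q[:,0])<.035)&(abs(q[:,1])<.035)&(q[:,2]<-.008)&(q[:,2]>-.0145); s=q[m]*1000
    print(n_,len(s),cv2.minAreaRect(s[:,:2].astype(np.float32)))
E
python3 lag.py 5
```

```text
Mn 0.78 j6 1.929
axis err deg: about X 0.70 about Y 0.02 spanner ang 139.4 spins rad [-1.366  0.729 -0.319]
head rel ring XYn mm [ 0.6 -1.2  0.6] shift cm [-0.05  0.13  0.06]
t 32.2 p [0.5634 0.1337 0.184 ] rpy [-156.    18.5 -106.2] tz [ 0.472  0.164 -0.866] q [ 0.049 -0.221  1.796  0.162  1.066  1.929] F [-6.1 -2.   2.4] M [-0.72  1.14  0.76] w 0.0161
scene 95 ((0.4772052764892578, -1.8748016357421875), (56.012447357177734, 24.94422149658203), 79.12290954589844)
top 173 ((-1.587174415588379, -7.655616760253906), (36.385093688964844, 26.089141845703125), 80.00709533691406)
```

Tool turned 4.4° further while the head's lag grew by the same amount and torque rose to 0.78 N m, so the ring is against its stop. Next I unwind the lag only, then withdraw along the axis.

```bash
python3 -m inch '0 0 0 -0.06 1; 0 0 0 -0.12 1; 0 0 0 -0.17 1; 0 0 0 -0.17 1; 0 0 0 -0.17 1'>/dev/null;python3 tq.py; python3 lag.py 6
```

```text
Mn 0.09 j6 1.760
axis err deg: about X 0.70 about Y -0.01 spanner ang 149.1 spins rad [-1.197  0.898 -0.15 ]
head rel ring XYn mm [ 0.8 -1.2  0.6] shift cm [-0.06  0.14  0.06]
t 32.72 p [0.5635 0.1337 0.1841] rpy [-153.3   14.3  -97.1] tz [ 0.472  0.164 -0.866] q [ 0.049 -0.22   1.796  0.162  1.066  1.76 ] F [-1.2 -0.6 -1.1] M [-0.18  0.7   0.16] w 0.0143
scene 95 ((0.6082649230957031, -2.5260963439941406), (52.73207473754883, 25.212644577026367), 87.72325134277344)
top 168 ((-0.5386409759521484, -10.974364280700684), (30.1854248046875, 25.940616607666016), 89.5449447631836)
```

```bash
python3 -m inch '0 0 -0.3 0 1; 0 0 -0.7 0 1; 0 0 -1.3 0 1; 0 0 -3 0 1; 0 0 -6 0 1; 0 0 -6 0 1'>/dev/null; python3 lag.py 7; python3 -c "
import cv2,numpy as np
s=cv2.imread('pics/scene7.png')[130:240,340:460];t=cv2.imread('pics/top7.png')[150:260,110:230]
cv2.imwrite('pics/c7.png',np.hstack([cv2.resize(x,(400,366),interpolation=2) for x in(s,t)]))"
```

```text
t 33.32 p [0.5365 0.1236 0.2437] rpy [-152.7   14.4  -96.9] tz [ 0.482  0.164 -0.861] q [ 0.025 -0.316  1.755  0.164  1.194  1.758] F [ 1.2 -0.  -1.1] M [-0.12  0.45 -0.06] w 0.014
scene 88 ((0.45701026916503906, -1.569091796875), (26.137422561645508, 55.411468505859375), 0.5526809692382812)
top 158 ((0.20538997650146484, -9.457109451293945), (30.789894104003906, 25.819047927856445), 89.88520812988281)
```

View pics/c7.png

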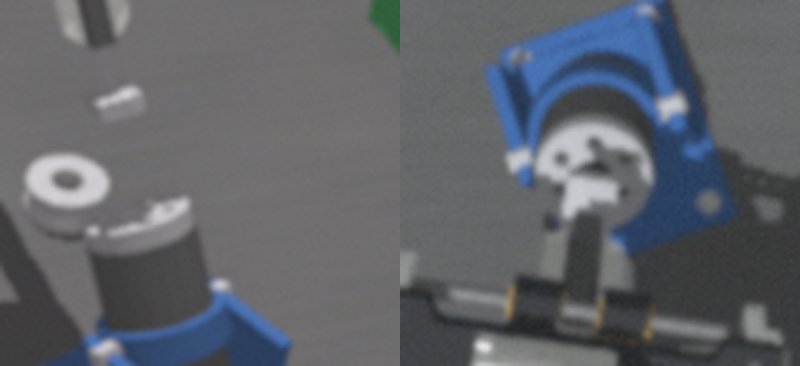

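```bash
python3 -c "
from h import *
for t in ((.45,.08,.40),(.38,-.1,.47),(.25,-.33,.48),(0,-.38,.48),(-.2,-.29,.48),(-.27,-.15,.48)): print(shift(t))
"
```

```text
[  1.21  -0.56 -18.75]
[ 17.61  -1.5  -31.09]
[ 41.02   4.32 -41.92]
[ 48.79  25.   -54.65]
[ 42.5  44.4 -62.7]
[ 29.87  53.59 -63.73]
```

```bash
python3 -m inch '1.2 -0.6 -18.7 0 1; 1.2 -0.6 -18.7 0 1; 1.2 -0.6 -18.7 0 1; 1.2 -0.6 -18.7 0 1; 1.2 -0.6 -18.7 0 1; 17.6 -1.5 -31 0 1; 17.6 -1.5 -31 0 1; 17.6 -1.5 -31 0 1; 17.6 -1.5 -31 0 1; 17.6 -1.5 -31 0 1; 41 4.3 -42 0 1; 41 4.3 -42 0 1; 41 4.3 -42 0 1; 41 4.3 -42 0 1; 41 4.3 -42 0 1; 41 4.3 -42 0 1; 41 4.3 -42 0 1'>/dev/null; python3 -c "
from h import *
rep()
for t in ((0,-.38,.48),(-.2,-.29,.48),(-.27,-.15,.48)): print(shift(t))
"
```

```text
t 34.83 p [ 0.2474 -0.3359  0.4775] rpy [-153.2   14.6  -97.6] tz [ 0.476  0.164 -0.864] q [-1.511 -0.173  1.173  0.639  2.191  0.62 ] F [ 0.3 -0.6 -4.1] M [-0.18  0.77  0.01] w 0.0137
[  7.31  20.4  -12.72]
[  1.22  39.87 -20.77]
[-11.32  49.18 -21.81]
```

Good moment to check the ring from above while the arm is clear.

```bash
python3 -m inch '7.3 20.4 -12.7 0 1; 7.3 20.4 -12.7 0 1; 7.3 20.4 -12.7 0 1; 7.3 20.4 -12.7 0 1; 7.3 20.4 -12.7 0 1; 7.3 20.4 -12.7 0 1; 1.2 40 -20.8 0 1; 1.2 40 -20.8 0 1; 1.2 40 -20.8 0 1; 1.2 40 -20.8 0 1; 1.2 40 -20.8 0 1; -11.3 49 -21.8 0 1; -11.3 49 -21.8 0 1; -11.3 49 -21.8 0 1; -11.3 49 -21.8 0 1; -11.3 49 -21.8 0 1'>/dev/null; python3 - <<'E'
from holes import *
rep()
p,d=robot.snapshot("top"); cv2.imwrite("pics/top8.png",p)
im,k=holes(p,"top",0,0); inv=cv2.GaussianBlur(255-im,(0,0),6); hs=[]
for i in range(5,inv.shape[0]-5):
  for j in range(5,inv.shape[1]-5):
    w=inv[i-5:i+6,j-5:j+6]; rr=np.hypot(k[j]*1e3+.9,k[i]*1e3-.4)
    if inv[i,j]==w.max() and 15<rr<25: hs.append(np.degrees(np.arctan2(k[i]*1e3-.4,k[j]*1e3+.9)))
print(np.round(hs,1),"mod60",np.round(np.mod(hs,60),1))
cv2.imwrite("pics/t8.png",cv2.resize(p,(800,600)))
E
```

```text
t 36.17 p [-0.2722 -0.1476  0.4754] rpy [-153.5   14.6  -98.1] tz [ 0.474  0.161 -0.866] q [-2.824  0.005  1.012 -0.009  2.649 -1.057] F [ 0.1 -1.2 -4.8] M [-0.22  0.71 -0.03] w 0.0139
[ -83.8 -144.1  -23.9  155.9   36.3   96. ] mod60 [36.2 35.9 36.1 35.9 36.3 36. ]
```

View pics/t8.png

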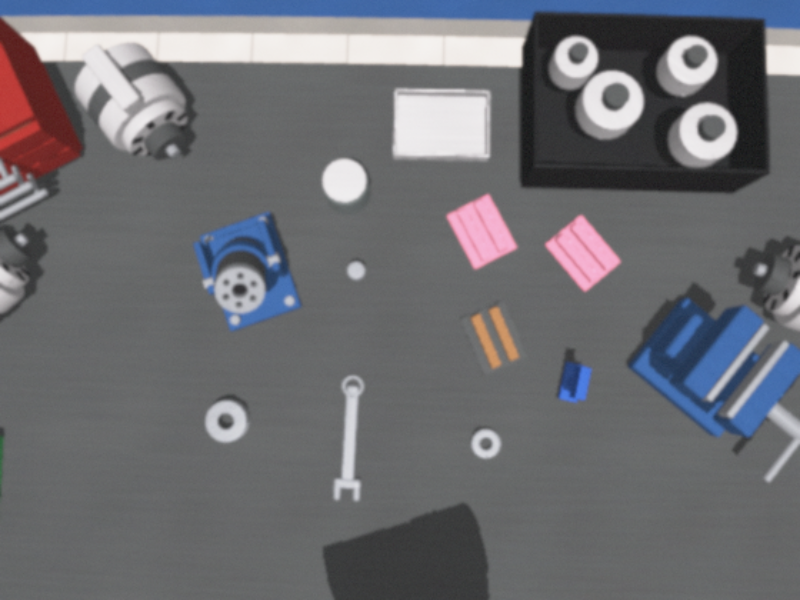

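Ring holes moved 61.7° (1.08 rad) clockwise, consistent with the stop, and the bystanders are unchanged. The rest at 800×600 px (496,337) is clear. Next I measure it again and tilt the tool back to vertical.

```bash
python3 - <<'E'
from h import *
p=cv2.imread("pics/top8.png"); hsv=cv2.cvtColor(p,cv2.COLOR_BGR2HSV)
o=cv2.inRange(hsv,(5,90,90),(22,255,255)); o[:200]=0;o[280:]=0;o[:,:310]=0;o[:,380:]=0
vv,uu=np.nonzero(o); Q=onz("top",np.c_[uu,vv],.018); r=cv2.minAreaRect((Q[:,:2]*1000).astype(np.float32)); print(r,Q.mean(0))
nl,L,s,c=cv2.connectedComponentsWithStats(o)
for i in range(1,nl):
    if s[i,4]>30: print(s[i,4],onz("top",[c[i]],.018))
C=Q[:,:2]-Q[:,:2].mean(0); ev=np.linalg.svd(C,full_matrices=False)[2][0]; print("pca",np.degrees(np.arctan2(ev[1],ev[0])))
E
(python3 -m inch '0 10 -50 0 1; 0 10 -50 0 1; 0 10 -50 0 1'; python3 -m inch '0 10 -50 0 1; 0 10 -50 0 1; 0 10 -50 0 1')>/dev/null; python3 -c "
from h import *
rep(); o,p,R=st(); print((R.T@np.array([0,0,.6])*100).round(1), (R.T@np.array([.3,.1,.6])*100).round(1))"
```

```text
((536.1861572265625, -202.0113983154297), (80.56706237792969, 43.33260726928711), 23.601032257080078) [ 0.53585453 -0.20191683  0.018     ]
279 [[ 0.54138382 -0.21468443  0.018     ]]
277 [[ 0.53022066 -0.18907775  0.018     ]]
pca -156.0528468820444
t 36.72 p [-0.3946 -0.1636  0.485 ] rpy [-157.3   12.7  -98.5] tz [ 0.411  0.144 -0.9  ] q [-2.861  0.257  0.683 -0.052  2.652 -1.137] F [-0.6 -0.2 -3.6] M [-0.17  0.69 -0.03] w 0.0141
[-13.2 -22.5 -54. ] [-27.2 -47.3 -40.2]
```

```bash
(python3 -m inch '-15 -25 -52 0 1; -15 -25 -52 0 1; -15 -25 -52 0 1'; python3 -m inch '-15 -25 -52 0 1; -15 -25 -52 0 1; -15 -25 -52 0 1')>/dev/null; python3 -c "
from h import *
rep()"
```

```text
t 37.22 p [-0.3468 -0.1349  0.5239] rpy [-161.7   11.   -99. ] tz [ 0.338  0.13  -0.932] q [-2.886  0.118  0.736 -0.085  2.654 -1.194] F [ 0.3 -0.4 -3.9] M [-0.12  0.54  0.02] w 0.0138
```

```bash
python3 -c "
from h import *
o,p,R=st(); print((R.T@np.array([.05,-.2,.6])*100).round(1))";(python3 -m inch '8 -27 -57 0 1; 8 -27 -57 0 1; 8 -27 -57 0 1'; python3 -m inch '8 -24 -57 0 1; 8 -24 -57 0 1; 8 -24 -57 0 1')>/dev/null; python3 -c "
from h import *
rep();o,p,R=st(); print((R.T@np.array([.05,-.2,.6])*100).round(1),(R.T@np.array([.05,0,.6])*100).round(1))"
```

```text
[  7.2 -27.3 -56.8]
t 37.72 p [-0.3149 -0.1997  0.5482] rpy [-165.6    8.7  -99.7] tz [ 0.269  0.102 -0.958] q [-2.739  0.102  0.677  0.024  2.654 -0.961] F [ 0.   0.2 -4.4] M [-0.11  0.41  0.02] w 0.0137
[  9.6 -23.5 -58.2] [ -9.9 -19.5 -56.1]
```

```bash
(python3 -m inch '-10 -20 -56 0 1; -10 -20 -56 0 1; -10 -20 -56 0 1'; python3 -m inch '-8 -18 -56 0 1; -8 -18 -56 0 1; -8 -18 -56 0 1'; python3 -m inch '-8 -16 -56 0 1; -8 -16 -56 0 1; -8 -16 -56 0 1')>/dev/null; python3 -c "
from h import *
rep();o,p,R=st(); print((R.T@np.array([.05,-.2,.6])*100).round(1),(R.T@np.array([.05,0,.6])*100).round(1))"
```

```text
t 38.47 p [-0.2702 -0.1997  0.5916] rpy [-171.4    4.4 -100.6] tz [ 0.161  0.048 -0.986] q [-2.701  0.009  0.644  0.054  2.655 -0.894] F [-0.2  0.4 -3.3] M [-0.06  0.38 -0.01] w 0.014
[ 14.  -17.7 -59.3] [ -5.6 -13.8 -58.3]
```

```bash
(python3 -m inch '-20 -10 -56 0 1; -20 -10 -56 0 1; -20 -10 -56 0 1'; python3 -m inch '-8 -10 -56 0 1; -8 -10 -56 0 1; -8 -10 -56 0 1')>/dev/null; python3 -c "
from h import *
rep();o,p,R=st(); print((R.T@np.array([.05,0,.6])*100).round(1))"
```

```text
t 38.97 p [-0.2598 -0.1705  0.6167] rpy [-175.2    1.9 -100.9] tz [ 0.088  0.017 -0.996] q [-2.763 -0.047  0.621  0.036  2.655 -0.969] F [-0.1 -0.2 -4.3] M [-0.03  0.28  0.02] w 0.014
[ -2.9  -9.9 -59.3]
```

```bash
(python3 -m inch '-14 -8 -56 0 1; -14 -8 -56 0 1; -14 -8 -56 0 1'; python3 -m inch '-5 -6 -56 0 1; -5 -6 -56 0 1')>/dev/null; python3 -c "
from h import *
rep();o,p,R=st(); print((R.T@np.array([.05,0,.6])*100).round(1))"
```

```text
t 39.38 p [-0.2543 -0.1523  0.6412] rpy [-179.1   -0.4 -101.1] tz [ 0.014 -0.01  -1.   ] q [-2.811 -0.074  0.57   0.029  2.655 -1.021] F [ 0.1  0.2 -3.6] M [ 0.04  0.1  -0.05] w 0.014
[ -0.6  -5.8 -59.9]
```

```bash
python3 -c "
from h import *
for t in ((-.18,-.28,.55),(0,-.38,.5),(.25,-.35,.42),(.5355,-.2025,.16)): print(shift(t))
a=np.radians(113.7);print(spin_to((np.cos(a),np.sin(a),0)))"
```

```text
[11.04 -9.6   9.35]
[ 17.36 -29.11  14.7 ]
[  9.56 -52.94  23.02]
[-10.57 -77.72  49.27]
[2.535, -0.607]
```

```bash
python3 -m inch '11 -9.6 9.4 -0.6 1; 11 -9.6 9.4 -0.6 1; 11 -9.6 9.4 -0.6 1; 11 -9.6 9.4 -0.6 1; 17.4 -29 14.7 -0.6 1; 17.4 -29 14.7 -0.6 1; 17.4 -29 14.7 -0.6 1; 17.4 -29 14.7 -0.6 1; 17.4 -29 14.7 -0.6 1; 17.4 -29 14.7 -0.6 1; 9.6 -53 23 -0.6 1; 9.6 -53 23 -0.6 1; 9.6 -53 23 -0.6 1; 9.6 -53 23 -0.6 1; 9.6 -53 23 -0.6 1; 9.6 -53 23 -0.6 1; 9.6 -53 23 -0.6 1'>/dev/null; python3 -c "
from h import *
rep(); print(shift((.5355,-.2025,.16)))
a=np.radians(113.7);print(spin_to((np.cos(a),np.sin(a),0)))"
```

```text
t 40.8 p [ 0.2537 -0.349   0.4169] rpy [-179.4   -0.5  -66.4] tz [ 0.013 -0.004 -1.   ] q [-1.082 -0.127  1.16   0.011  2.099  0.083] F [-1.1 -0.  -3.6] M [0.01 0.24 0.02] w 0.0139
[ -2.37 -31.42  26.  ]
[3.14, -0.002]
```

```bash
python3 -m inch '-2.4 -31.4 22 0 1; -2.4 -31.4 22 0 1; -2.4 -31.4 22 0 1; -2.4 -31.4 22 0 1; -2.4 -31.4 22 0 1; -2.4 -31.4 22 0 1; -2.4 -31.4 22 0 1; -2.4 -31.4 22 0 1; -2.4 -31.4 22 0 1; -2.4 -31.4 25.5 0 1; -2.4 -31.4 25.5 0 1; -2.4 -31.4 25.5 0 1'>/dev/null; python3 - <<'E'
from h import *
from meas import allpts
rep(); print(shift((.5355,-.2025,.066)))
o,p,R=st(); H=p+R[:,2]*.0441
for n in ("scene",):
    im,d=robot.snapshot(n); cv2.imwrite(f"pics/{n}9.png",im); P=allpts(n,None,d)[d>0]; q=(P-H)@R*1000
    m=(abs(q[:,0])<35)&(abs(q[:,1])<35)&(q[:,2]<3)&(q[:,2]>-14); s=q[m]; print("head",len(s),cv2.minAreaRect(s[:,:2].astype(np.float32)),np.percentile(s[:,2],[2,98]))
    m=(abs(q[:,0])<12)&(abs(q[:,1])<30)&(q[:,2]<-47)&(q[:,2]>-84); s=q[m]; print("grip y",np.percentile(s[:,1],[1,99]))
cv2.imwrite("pics/c9.png",cv2.resize(im[150:300,140:300],(800,600)[:1]*1+(600,) if 0 else (640,600),interpolation=2))
E
```

```text
t 41.8 p [ 0.5325 -0.2013  0.1601] rpy [-1.798e+02 -1.000e-01 -6.630e+01] tz [ 0.003  0.    -1.   ] q [-0.462  0.141  1.402  0.002  1.597  0.696] F [-0.3  0.3 -3.5] M [-0.02  0.18 -0.02] w 0.0135
[ 0.23 -0.2   9.41]
head 236 ((-0.2531299591064453, 0.11065292358398438), (58.68745803833008, 26.71479606628418), 89.89688110351562) [-13.66517102  -2.19185883]
grip y [-23.26831118   8.48370398]
```

View pics/c9.png

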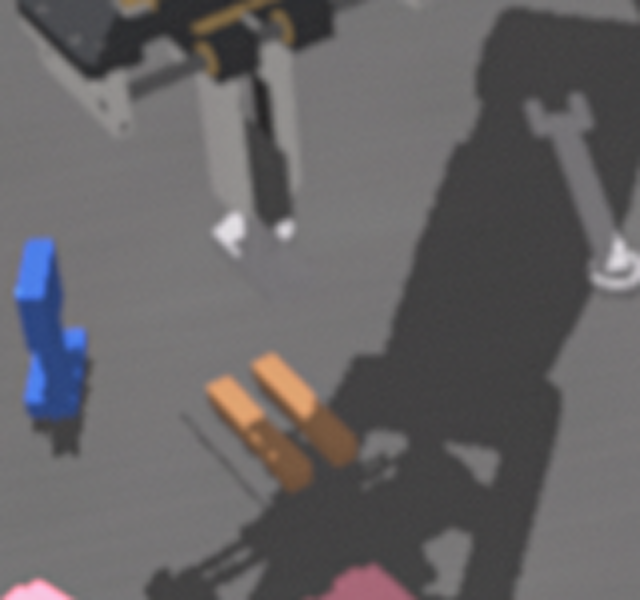

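```bash
python3 -m inch '0.15 -0.2 3 0 1; 0.15 -0.2 6 0 1; 0.15 -0.2 8 0 1; 0.15 -0.2 9 0 1; 0.15 -0.2 9.3 0 1; 0.15 -0.2 9.3 0 1; 0.15 -0.2 9.3 0 1; 0.15 -0.2 9.3 0 1'>/dev/null; python3 -c "
from h import *
rep(); print(shift((.535,-.2033,.0615)))"
```

```text
t 42.52 p [ 0.5386 -0.2045  0.0736] rpy [-179.4   -0.6  -66.4] tz [ 0.014 -0.005 -1.   ] q [-4.620e-01  1.950e-01  1.514e+00  1.000e-03  1.418e+00  6.970e-01] F [-0.1  0.3 -3.5] M [-0.03  0.11 -0.03] w 0.0138
[-0.27  0.29  1.21]
```

```bash
python3 -m inch '-0.27 0.29 0.2 0 1; -0.27 0.29 0.4 0 1; -0.27 0.29 0.7 0 1; -0.27 0.29 0.9 0 1; -0.27 0.29 0.9 0 1'>/dev/null; python3 -c "
from h import *
rep(); print(shift((.535,-.2033,.0615)))"
```

```text
t 42.93 p [ 0.5345 -0.2029  0.0637] rpy [-179.5   -0.5  -66.4] tz [ 0.012 -0.004 -1.   ] q [-4.630e-01  1.950e-01  1.536e+00  1.000e-03  1.398e+00  6.960e-01] F [ 0.4  0.5 -3.6] M [-0.01  0.17 -0.05] w 0.0135
[ 0.05 -0.03  0.23]
```

```bash
python3 -m inch '0 0 0.1 0 1; 0 0 0.2 0 1; 0 0 0.2 0 1; 0 0 0.2 0 1'>/dev/null; python3 -c "
from h import *
rep()"; python3 -m inch '0 0 0.08 0 1; 0 0 0.1 0 1; 0 0 0.1 0 1'>/dev/null; python3 -c "
from h import *
rep()"
```

```text
t 43.27 p [ 0.5345 -0.2028  0.0621] rpy [-179.5   -0.5  -66.4] tz [ 0.012 -0.004 -1.   ] q [-0.463  0.196  1.537  0.002  1.395  0.696] F [-0.8  0.4  0.4] M [ 0.1   0.5  -0.02] w 0.0139
t 43.52 p [ 0.5346 -0.2028  0.0621] rpy [-179.4   -0.5  -66.4] tz [ 0.013 -0.005 -1.   ] q [-0.463  0.196  1.538  0.002  1.395  0.696] F [-3.   2.2  5. ] M [ 0.35  0.92 -0.08] w 0.014
```

```bash
python3 -m inch '0 0 0 0 1; 0 0 0 0 0.8; 0 0 0 0 0.6; 0 0 0 0 0.3; 0 0 0 0 0; 0 0 0 0 0; 0 0 0 0 0; 0 0 0 0 0; 0 0 0 0 0; 0 0 0 0 0'>/dev/null; python3 - <<'E'
from h import *
rep()
im,d=robot.snapshot("scene"); cv2.imwrite("pics/c10.png",cv2.resize(im[150:300,140:300],(640,600),interpolation=2))
E
```

```text
t 44.35 p [ 0.5346 -0.2029  0.0621] rpy [-179.4   -0.5  -66.4] tz [ 0.013 -0.005 -1.   ] q [-0.463  0.196  1.538  0.002  1.395  0.696] F [ 0.5  0.2 -0.6] M [-0.01  0.15  0.02] w 0.0684
```

View pics/c10.png

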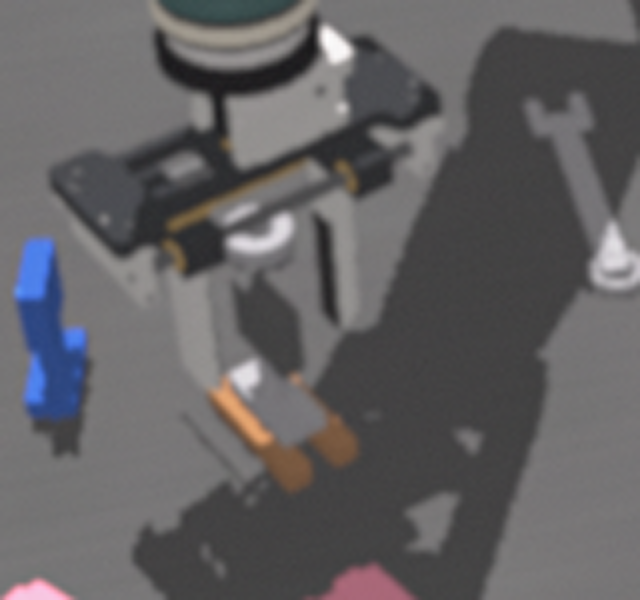

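Spanner stands on its rest between the open fingers. I'll raise the tool straight up and then move it away.

```bash
python3 -m inch '0 0 -1 0 0; 0 0 -3 0 0; 0 0 -6 0 0; 0 0 -10 0 0; 0 0 -14 0 0; 0 0 -18 0 0; 0 0 -22 0 0; 0 20 -25 0 0; 0 20 -25 0 0; 0 20 -25 0 0; 0 20 -25 0 0; 0 20 -25 0 0; 0 20 -25 0 0; 0 20 -25 0 0'>/dev/null; python3 - <<'E'
from h import *
rep()
a,d=robot.snapshot("scene"); b,d2=robot.snapshot("top")
cv2.imwrite("pics/scene11.png",a);cv2.imwrite("pics/top11.png",b)
cv2.imwrite("pics/c11.png",np.hstack([cv2.resize(a[180:300,150:270],(400,400),interpolation=2),cv2.resize(b[180:300,285:405],(400,400),interpolation=2)]))
E
```

```text
t 45.57 p [ 0.3473 -0.2824  0.3118] rpy [-179.4   -0.7  -66.6] tz [ 0.015 -0.007 -1.   ] q [-0.815 -0.15   1.393  0.007  1.884  0.35 ] F [ 0.6  0.4 -1.2] M [-0.02  0.14  0.  ] w 0.0939
```

View pics/c11.png

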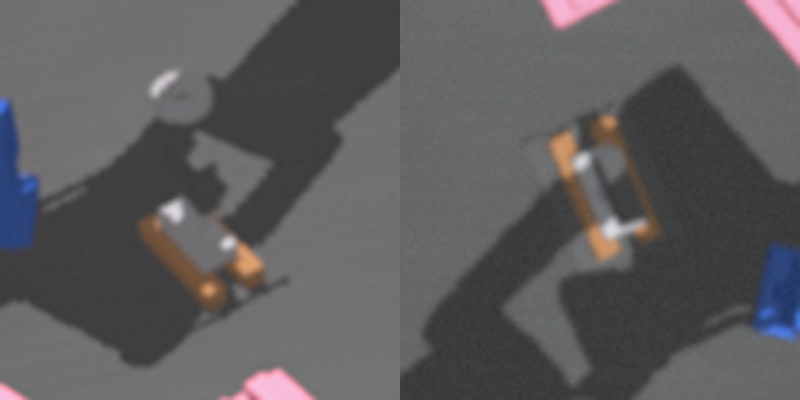

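View pics/scene11.png

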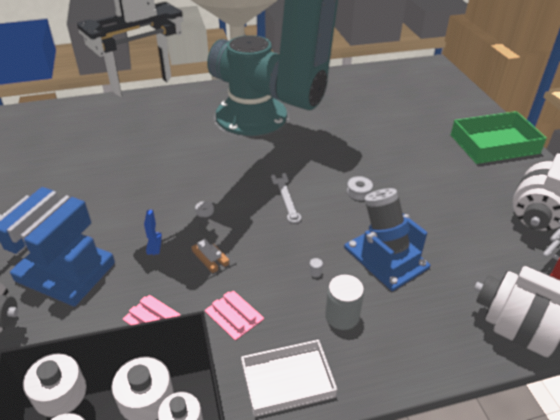

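```bash
python3 - <<'E'
from holes import *
from meas import allpts
im,d=robot.snapshot("top"); P=allpts("top",im,d)
m=(d>0)&(P[...,2]>.088)&(P[...,2]<.12)&(np.hypot(P[...,0]-.535,P[...,1]+.203)<.06); G=P[m]
print("grip top",len(G),np.median(G[:,2]).round(4),cv2.minAreaRect((G[:,:2]*1000).astype(np.float32)))
g,k=holes(im,"top",0,0); inv=cv2.GaussianBlur(255-g,(0,0),6); hs=[]
for i in range(5,inv.shape[0]-5):
  for j in range(5,inv.shape[1]-5):
    w=inv[i-5:i+6,j-5:j+6]; rr=np.hypot(k[j]*1e3+.9,k[i]*1e3-.4)
    if inv[i,j]==w.max() and 15<rr<25: hs.append(np.degrees(np.arctan2(k[i]*1e3-.4,k[j]*1e3+.9))%60)
print(np.round(hs,1)); print(robot.close_job())
E
```

```text
grip top 179 0.0995 ((533.521484375, -202.28857421875), (43.70622253417969, 14.575798034667969), 23.675622940063477)
[36.2 35.9 36.1 35.2 36.3 36. ]
the job is handed in; nothing more can be done
None
```

The job is done and handed in at about 45.6 s, inside the 67 s limit. The gland ring is turned fully home, and the spanner is back upright on its rest with the gripper clear of everything.

- **Tilting the tool:** the moves cannot tilt the tool directly. I got the 30° lean by pulling against the arm's joint limits, and undid it the same way behind the robot.
- **Pins in:** the pins went in freely, and the head met the ring face firmly at the depth expected for fully seated pins (0.4 mm by my measurement). A camera view showed it sitting flush. Only then did I turn.
- **Ring home:** I turned the ring clockwise until it met a hard stop. At the end the tool turned 4.4° further while the spanner stayed put, and the torque rose from about 0.4 to 0.78 N m. The camera shows the holes moved 61.7° (1.08 rad). That fits the range left to the stop, and they were still there at the last check. The joint itself gives no reading I could check it against.
- **Spanner back:** the head touched the rails at the same height as at pick-up. The last view shows the grip top at 99.5 mm, lined up with the rails to about 0.1° and centred within about 3 mm, so the pins are in the gap.
- **Other things on the bench:** the other bench items looked unmoved in the pictures. The force readings between moves showed only light contact.

Two small things went wrong on the way. At the stop the spanner twisted about 10° in the grip; I unwound that before pulling out, and it was aligned again afterwards. One long move also stalled against a joint limit with the spanner in hand, and I rerouted it without contact.

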